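# Nest the form bowls on the vibrating table and set its speed lever

### The arm

A 6-joint arm with a two-finger parallel gripper is mounted at the origin on the work surface. World frame = base frame: x ahead of the robot, y to its left, z up, the work surface at z = 0. Lengths are in m, angles in rad, forces in N, time in s.
With the tool pointing down it reaches from about 0.3 to 0.875 m from the base axis. Payload 6.4 kg.
Tool frame: the origin (TCP) lies midway between the tips of the shut fingers; the grasp point (between the pads) lies 19 mm behind it; z points along the fingers, y is the line along which they close (so a half turn about z gives the same grasp; the last joint's range is limited). The gripper opens to 85 mm and grips with 20 to 120 N. Pads are 22 mm wide; open, the fingers measure 114 mm over their backs; the gripper's body (76 mm by 85 mm) begins 54 mm behind the grasp point. The pads swing forward as they close: fully open they stand 13 mm farther back than shut.
Start: joints at [-1.428, 0.181, 1.607, -0, 1.354, -0.206], TCP at [0.197, -0.54, 0.194] pointing down, gripper open.
Joint ranges: [-2.99, 2.99], [-0.89, 2.07], [0.3, 2.58], [-1.14, 4.28], [0, 2.63], [-3.12, 3.12]. Speed limits (rad/s): [2.57, 2.57, 3.01, 3.14, 3.14, 3.14].

### API

Orientations are given as a unit quaternion [w, x, y, z].
In Python, from bench import ctrl, vision, workorder gives the robot as it stands. The module is installed in compiled form; this text tells all that it offers.
- The arm moves only by the tool servo_tool, never from a script. Its argument "steps" is a list of rows, each an object of numbers: "dx", "dy", "dz": the shift along the world's x, y, z as a fraction of full scale; "wx", "wy", "wz": the turn, a rotation vector about the world's x, y, z as a fraction of full scale. A call has exactly 5 rows; each row is the pose to reach, as a shift and turn from the pose commanded when the call began, turning the shorter way round; what a row does not reach only later rows make up. Full scale, the value 1, is 100 mm for a shift and pi rad for a turn. A row lasts 1/12 s, in which the tool goes at most 41.7 mm and 7.16 degrees, less where a joint would pass 70% of its speed; a pose out of reach is approached as far as the arm can. A call with a number of a shift or a turn outside -1 to 1 is refused whole. A call with a gripper value outside its range is refused whole. "jaw" is the opening, from 0 (shut) to 1 (fully open), set as the call begins (left out, the last holds). The fingers move at their own pace and stop on an object; the grip force is fixed at half the most. Time passes only in rows, so rows that repeat a pose let the fingers close, or fill a call up. It gives the time, the measured TCP pose, the force, the opening and the grip force at its end, in the units of the state.
- ctrl.get_obs(): the state, without advancing time (a new reading comes with each control period).
- vision.camera(name): name is "side" or "top"; returns a dict with "frame" (420x560x3 uint8, red, green, blue), "vfov" (degrees; the focal length in pixels is half the picture's height over the tangent of half this angle, whatever the lens; pixels are square), "cx", "cy" (the principal point, pixels), "camera_from_world" (4x4, takes a point from world to camera coordinates). Camera axes: x right, y up, looking along -z (the intrinsics and any distortion apply to the point x, -y, -z); pixel columns grow to the right and rows downward; lengths in m; the calibration is good to about 2 mm. A picture is of the moment at which its call begins. There is no depth.
- workorder.hand_in(): hands the job in; it is judged then, once.
The state is a dict: "time_s": time; "q": joint angles; "dq": joint speeds; "joint_efforts": joint torques, N m; "eef_pos": TCP position; "eef_rot": TCP orientation; "wrist_force": force on the tool from outside, world axes, zero at the start; "torque": the same for the moment, N m; "opening": opening from 0.0 (shut) to 1.0 (fully open); "grasp_force": force on a finger pad.
Only numpy, scipy, OpenCV 4.12 (cv2) and the standard library are available. Lean on these libraries where they do the work, as an engineer would, in place of code of your own. Each camera call takes 0.05 s, during which the arm holds its last target. There are 200 camera calls.

### The job

Set up the vibrating table for casting a hollow rock: set the middle black bowl down inside the large one on the table's plate, then the small bowl inside the middle one, each roughly central, upright and flat on the floor of the bowl around it - placed, not dropped. Only then swing the controller's speed lever with its red knob so that its white pointer points straight at the orange magnet (not the blue one), and let go. Leave the large bowl in its place between the stops, and the brush, tape roll, rock and paint pot where they lie.

Things in the scene. Friction and masses are not known exactly. Their poses are not given: they have to be found in the camera images.
- shaker: Vibrating table, fixed: blue base 220 x 220 mm, aluminium plate 200 x 200 mm whose top is 50 mm above the origin, with four black rubber stops 10 mm high. Origin: centre of its underside.
- large_bowl: Large black form bowl, standing loose on the plate between the stops: rim 164 mm across outside, 124 mm at the foot, 50 mm high, wall and floor 8 mm thick (flat inner floor 108 mm across). Origin: centre of its underside, z up.
- middle_bowl: Middle black form bowl on the bench: rim 112 mm across outside, 84 mm at the foot, 62 mm high, wall and floor 8 mm thick (flat inner floor about 68 mm across), so its rim stands 20 mm above the large bowl's when nested. It can be pinched by the wall from above. Origin: centre of its underside, z up.
- small_bowl: Small black form bowl, cup-shaped, on the bench: rim 64 mm across outside, 52 mm at the foot, 75 mm high, wall and floor 8 mm thick (inside 48 mm across at the rim); its rim stands 21 mm above the middle bowl's when nested. Origin: centre of its underside, z up.
- controller: Grey speed controller box, fixed, 170 x 200 mm, 55 mm high; its own -x side is its front. Origin: at its underside, straight below the lever's pivot; the box spans x -130 to +40 mm and y -100 to +100 mm about it.
- speed_lever (a joint): Angle of the speed lever about its upright pivot on top of the controller, rad, counter-clockwise positive seen from above; range -1.3 to 1.1. At 0 it points along the controller's -x, at +1.1 towards its -y side. It stays where it is left (friction, about 2 N at the knob).
- lever_knob (a point): Top centre of the lever's red upright knob: a cylinder 22 mm across, 30 mm high, top 109 mm above the bench, 60 mm from the pivot. The frame turns with the lever: its -x axis points outward along the lever, y is sideways. The white pointer at the lever's end reaches 85 mm from the pivot.
- lever_hinge (a point): Point on the lever's pivot axis, 73 mm above the bench.
- orange_magnet: Orange round magnet, 14 mm across, 8 mm high, stuck fast on top of the controller 94 to 130 mm from the pivot: it marks the speed wanted. Origin: centre of its underside.
- blue_magnet: Blue magnet of the same size, also on the controller: an old setting, of no interest now. Origin: centre of its underside.
- brush: Bystander, loose: blue-handled brush, 190 mm long, lying flat. Leave alone. Origin: at its middle, on the underside.
- tape_roll: Bystander, loose: yellow roll, 90 mm across, 25 mm high. Leave alone. Origin: centre of its underside.
- cast_rock: Bystander, loose: grey cast rock, 84 mm across, 43 mm high. Leave alone. Origin: centre of its underside.
- paint_pot: Bystander, loose: small red paint pot, 40 mm across, 38 mm high. Leave alone. Origin: centre of its underside.
Mind the look-alikes: they are no part of the job. What is shaped like the middle_bowl but green or pink is not meant.

How it is judged:
On the way, in this order (a step that is already met when the one before it is completed fails the run):
1. The middle bowl sits flat inside the large bowl (z of middle_bowl in the frame of large_bowl between 0.004 and 0.0125 m and horizontal distance between middle_bowl and large_bowl below 0.022 m and angle between middle_bowl's own z axis and vertical below 0.08 rad), for 0.2 s.
2. The small bowl sits flat inside the middle bowl, which still sits in the large one (all of step 1 and z of small_bowl in the frame of middle_bowl between 0.004 and 0.0125 m and horizontal distance between small_bowl and middle_bowl below 0.022 m and angle between small_bowl's own z axis and vertical below 0.08 rad), for 0.2 s.
3. The lever points at the orange magnet, with the bowls still nested (all of step 2 and y of orange_magnet in the frame of lever_knob between -0.008 and 0.008 m and x of orange_magnet in the frame of lever_knob below 0 m), for 0.2 s.
At the end, for the whole second after the job is handed in: Large bowl upright on the plate, within 25 mm of its centre; middle bowl in it and small bowl in that: upright (0.08 rad), within 22 mm of centre, underside 4 to 12.5 mm above the outer bowl's; the lever's line passes within 8 mm of the orange magnet's centre; all at rest (all of step 3 and z of large_bowl in the frame of shaker between 0.045 and 0.055 m and horizontal distance between large_bowl and shaker below 0.025 m and angle between large_bowl's own z axis and vertical below 0.08 rad and velocity of joint speed_lever between -0.05 and 0.05 rad/s and linear speed of each of large_bowl, middle_bowl, small_bowl below 0.02 m/s); the robot touches nothing.
It fails at once if The middle bowl is let fall from over 40 mm above its seat in the large one (z of middle_bowl in the frame of large_bowl above 0.048 m and horizontal distance between middle_bowl and large_bowl below 0.06 m and contact force between middle_bowl and the fingers below 0.05 N and contact force between middle_bowl and anything else below 0.05 N).
It fails at once if The small bowl is let fall from over 40 mm above its seat in the middle one (z of small_bowl in the frame of middle_bowl above 0.048 m and horizontal distance between small_bowl and middle_bowl below 0.06 m and contact force between small_bowl and the fingers below 0.05 N and contact force between small_bowl and anything else below 0.05 N).
It fails at once if A bystander is shifted by more than 30 mm (distance of any of brush, tape_roll, cast_rock, paint_pot from where it was at the start of the episode above 0.03 m).
It also fails if it takes over 70 s, if anything falls off the work surface, if the arm or the gripper's body presses on something with over 40 N, if the wrist force passes 120 N, or if a joint passes its speed limit or range.

## Working session

There is one attempt and no reset: what is moved stays moved. The work goes in short steps, Python scripts to look and compute and a tool call to move; the robot and the scene stay as the last step left them, time stands still between calls to the robot, and variables do not carry over. Pictures are saved under pics/ and viewed, at most 10 in all, crops included, and the job is handed in when it is done.

Besides the shell and the picture viewer there is one more tool, called after "Emit:" by a JSON object that holds its "op" and its "data", one argument or row to a line. servo_tool: Moves the arm, as the interface text tells. Its arguments: {"type":"object","properties":{"steps":{"type":"array","items":{"type":"object","properties":{"dx":{"type":"number"},"dy":{"type":"number"},"dz":{"type":"number"},"wx":{"type":"number"},"wy":{"type":"number"},"wz":{"type":"number"}}}},"jaw":{"type":"number"}},"required":["steps"]}

```bash
mkdir -p pics; cat > h.py <<'E'
import numpy as np, cv2
from bench import ctrl, vision, workorder
def cam(n):
    c=vision.camera(n); return c
def save(c,f): cv2.imwrite('pics/'+f,c['frame'][:,:,::-1])
def K(c):
    f=c['frame'].shape[0]/2/np.tan(np.radians(c['vfov'])/2); return f
def ray(c,u,v,z):
    "world point at height z seen at pixel u,v"
    M=np.array(c['camera_from_world']);R=M[:3,:3];t=M[:3,3]
    o=-R.T@t; d=R.T@np.array([(u-c['cx'])/K(c),-(v-c['cy'])/K(c),-1]); return o+d*(z-o[2])/d[2]
def proj(c,p):
    M=np.array(c['camera_from_world']);q=M[:3,:3]@np.array(p)+M[:3,3]
    return c['cx']+K(c)*q[0]/-q[2], c['cy']-K(c)*q[1]/-q[2]
E
python3 - <<'E'
from h import *
for n in('top','side'):
    c=cam(n); save(c,n+'0.png'); print(n,c['vfov'],c['cx'],c['cy'],np.round(c['camera_from_world'],3).tolist(),[k for k in c])
o=ctrl.get_obs();print(o)
E
```

```text
top 53.60085563365902 274.4851265416464 218.88552565359444 [[0.021, -1.0, -0.011, 0.004], [0.992, 0.019, 0.124, -0.48], [-0.124, -0.013, 0.992, -1.49], [0.0, 0.0, 0.0, 1.0]] ['frame', 'vfov', 'cx', 'cy', 'camera_from_world']
side 48.29858332016085 287.7017064027978 204.8826280712487 [[-0.999, -0.051, -0.009, 0.473], [0.032, -0.748, 0.663, -0.092], [-0.04, 0.661, 0.749, -1.46], [0.0, 0.0, 0.0, 1.0]] ['frame', 'vfov', 'cx', 'cy', 'camera_from_world']
{'time_s': 0.1, 'q': array([-1.42827113e+00,  1.81497493e-01,  1.60793208e+00, -6.91587949e-07,
        1.35377624e+00, -2.06292729e-01]), 'dq': array([ 0.00132255, -0.00190127, -0.00246697,  0.00179805, -0.00076283,
       -0.00042587]), 'joint_efforts': array([ 6.58381359e-04, -4.45873439e+01, -3.52239311e+01, -2.57215042e-04,
        4.09789194e-03,  2.46080234e-06]), 'eef_pos': array([ 0.19646617, -0.53979608,  0.19324536]), 'eef_rot': array([-8.06181141e-04,  9.84828938e-01,  1.73526112e-01,  2.53750117e-05]), 'wrist_force': array([-0.36298907, -0.42114196,  0.41640667]), 'torque': array([ 0.04879551, -0.00895826, -0.00734059]), 'grasp_force': 0.0, 'opening': 0.9983352889047552}
```

View pics/top0.png

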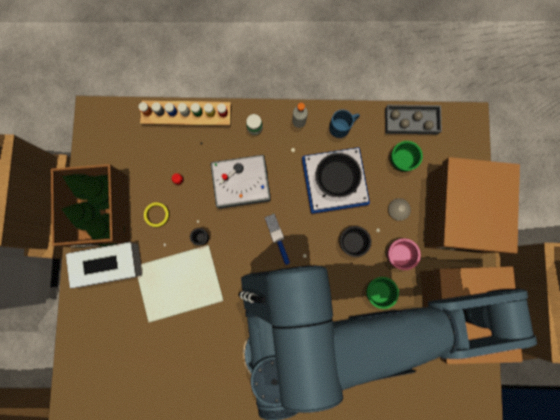

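View pics/side0.png

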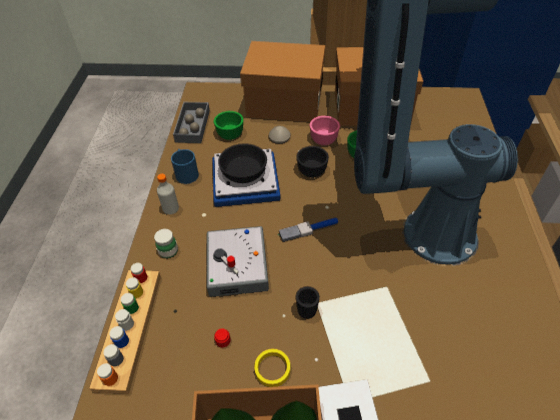

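The top view shows these candidates for the middle bowl: black (354,241), which fits the description. Rejected are green (407,156) and (382,293), pink (403,254), and black (338,175), which is the large bowl on the plate. The small black cup is at (200,236). The controller is at (241,182), with its red knob near (225,177), the orange magnet near (241,196) and the blue magnet near (263,187). I'll check this in one close crop.

```bash
cat > fit.py <<'E'
from h import *
from scipy.optimize import minimize
B={'large':(.082,.062,.05),'middle':(.056,.042,.062),'small':(.032,.026,.075)}
def hull(c,x,y,z0,b):
    a=np.linspace(0,2*np.pi,60); P=[]
    for r,z in((b[1],z0),(b[0],z0+b[2])):
        P+=[proj(c,(x+r*np.cos(t),y+r*np.sin(t),z)) for t in a]
    return cv2.convexHull(np.float32(P))
def darkmask(c,u,v,th=60):
    m=(c['frame'].max(2)<th).astype(np.uint8)
    n,l,s,ce=cv2.connectedComponentsWithStats(m)
    k=max(range(1,n),key=lambda i:s[i,4]/(20+np.hypot(*(ce[i]-(u,v)))**2))
    mm=(l==k).astype(np.uint8); cs,_=cv2.findContours(mm,cv2.RETR_EXTERNAL,cv2.CHAIN_APPROX_NONE)
    return max(cs,key=cv2.contourArea)
def fit(c,px,z0,b,th=60):
    cn=darkmask(c,*px,th); h=cv2.convexHull(cn); M=cv2.moments(h); g=np.array([M['m10'],M['m01']])/M['m00']
    p=ray(c,g[0],g[1],z0+b[2]/2)[:2]
    for _ in range(5):
        M2=cv2.moments(hull(c,*p,z0,b)); g2=np.array([M2['m10'],M2['m01']])/M2['m00']
        p=p+ray(c,*g,z0+b[2]/2)[:2]-ray(c,*g2,z0+b[2]/2)[:2]
    return p,M['m00'],M2['m00']
E
python3 - <<'E'
from fit import *
t,s=cam('top'),cam('side')
for n,z0,pt,ps in(('large',.05,(338,175),(243,165)),('middle',0,(354,241),(312,162)),('small',0,(200,236),(307,303))):
    for c,p in((t,pt),(s,ps)):
        for th in(50,70): print(n,th,[np.round(q,4) for q in fit(c,p,z0,B[n],th)])
def crop(c,u,v,w,h): return cv2.resize(c['frame'][v-h:v+h,u-w:u+w,::-1],(400,300),interpolation=cv2.INTER_CUBIC)
cv2.imwrite('pics/crop.png',np.vstack([np.hstack([crop(t,345,210,60,45),crop(t,240,182,40,30)]),np.hstack([crop(t,200,236,40,30),crop(s,236,258,48,36)])]))
E
```

```text
large 50 [array([ 0.6327, -0.2087]), np.float64(1402.0), np.float64(1662.4998)]
large 70 [array([ 0.6324, -0.2084]), np.float64(1478.0), np.float64(1662.5941)]
large 50 [array([ 0.6337, -0.2058]), np.float64(1422.5), np.float64(1535.3221)]
large 70 [array([ 0.6324, -0.1998]), np.float64(1594.0), np.float64(1544.9797)]
middle 50 [array([ 0.4028, -0.2723]), np.float64(661.0), np.float64(782.197)]
middle 70 [array([ 0.4031, -0.2718]), np.float64(750.5), np.float64(782.1159)]
middle 50 [array([ 0.4031, -0.269 ]), np.float64(817.5), np.float64(813.8847)]
middle 70 [array([-0.0291, -0.4804]), np.float64(56551.0), np.float64(722.9562)]
small 50 [array([0.4078, 0.2788]), np.float64(205.0), np.float64(280.3363)]
small 70 [array([0.4095, 0.2779]), np.float64(264.0), np.float64(280.162)]
small 50 [array([0.4082, 0.2845]), np.float64(571.5), np.float64(637.7099)]
small 70 [array([0.4115, 0.287 ]), np.float64(669.0), np.float64(638.9198)]
```

View pics/crop.png

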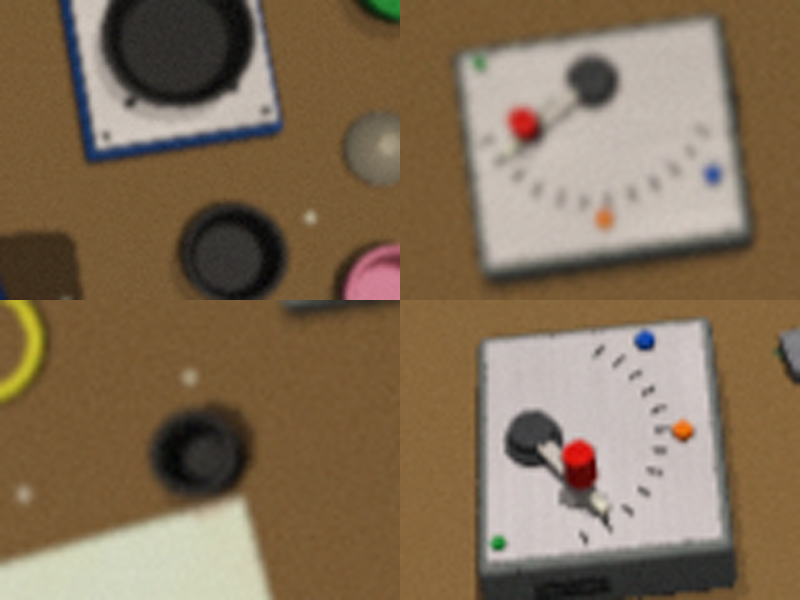

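Crop: the black middle bowl is at top (354,241), well away from the pink one. The cup is at (200,236). The lever hub is at about (238.4,168), the knob at (224.6,176.4) and the orange magnet at (241,195.6). The averaged fits put the large bowl at (0.633,-0.206), the middle one at (0.403,-0.2705) and the small one at (0.409,0.282). I'll pinch the middle bowl's wall on its +y side, with the tool tilted 12.7° along the wall.

Emit:
{"op": "servo_tool", "data": {
  "steps": [
    {"dx": 0.095, "dy": 0.156, "dz": -0.02},
    {"dx": 0.19, "dy": 0.312, "dz": -0.04},
    {"dx": 0.285, "dy": 0.468, "dz": -0.06},
    {"dx": 0.38, "dy": 0.624, "dz": -0.08},
    {"dx": 0.475, "dy": 0.78, "dz": -0.1}
  ],
  "jaw": 0.45
}}

```text
$.steps[0]: bad value
```

Emit:
{"op": "servo_tool", "data": {
  "steps": [
    {"dx": 0.095, "dy": 0.156, "dz": -0.02},
    {"dx": 0.19, "dy": 0.312, "dz": -0.04},
    {"dx": 0.285, "dy": 0.468, "dz": -0.06},
    {"dx": 0.38, "dy": 0.624, "dz": -0.08},
    {"dx": 0.475, "dy": 0.78, "dz": -0.1}
  ]
}}

```text
$.steps[0]: bad value
```

Emit:
{"op": "servo_tool", "data": {
  "steps": [
    {"dx": 0.095, "dy": 0.156, "dz": -0.02},
    {"dx": 0.19, "dy": 0.312, "dz": -0.04},
    {"dx": 0.285, "dy": 0.468, "dz": -0.06},
    {"dx": 0.38, "dy": 0.624, "dz": -0.08},
    {"dx": 0.475, "dy": 0.78, "dz": -0.1}
  ]
}}

```text
$.steps[0]: bad value
```

Emit:
{"op": "servo_tool", "data": {
  "steps": [
    {"dx": 0.095, "dy": 0.156, "dz": -0.08, "wx": -0.013, "wy": -0.005},
    {"dx": 0.19, "dy": 0.312, "dz": -0.16, "wx": -0.026, "wy": -0.01},
    {"dx": 0.285, "dy": 0.468, "dz": -0.24, "wx": -0.04, "wy": -0.014},
    {"dx": 0.38, "dy": 0.624, "dz": -0.32, "wx": -0.053, "wy": -0.019},
    {"dx": 0.475, "dy": 0.78, "dz": -0.4, "wx": -0.066, "wy": -0.024}
  ]
}}

```text
$.steps[0]: bad value
```

Emit:
{"op": "servo_tool", "data": {
  "steps": [
    {"dx": 0.095, "dy": 0.156, "dz": -0.02, "wx": 0, "wy": 0, "wz": 0},
    {"dx": 0.19, "dy": 0.312, "dz": -0.04, "wx": 0, "wy": 0, "wz": 0},
    {"dx": 0.285, "dy": 0.468, "dz": -0.06, "wx": 0, "wy": 0, "wz": 0},
    {"dx": 0.38, "dy": 0.624, "dz": -0.08, "wx": 0, "wy": 0, "wz": 0},
    {"dx": 0.475, "dy": 0.78, "dz": -0.1, "wx": 0, "wy": 0, "wz": 0}
  ],
  "jaw": 0.45
}}

```text
time_s: 0.62
eef_pos: [0.2443, -0.4614, 0.1837]
eef_rot: [-0.0, 0.985, 0.173, -0.0]
wrist_force: [1.0, -0.2, -0.2]
opening: 0.453
grasp_force: 0.0
```

All six keys are needed in each row.

Emit:
{"op": "servo_tool", "data": {
  "steps": [
    {"dx": 0.095, "dy": 0.156, "dz": -0.02, "wx": 0, "wy": 0, "wz": 0},
    {"dx": 0.19, "dy": 0.312, "dz": -0.04, "wx": 0, "wy": 0, "wz": 0},
    {"dx": 0.285, "dy": 0.468, "dz": -0.06, "wx": 0, "wy": 0, "wz": 0},
    {"dx": 0.38, "dy": 0.624, "dz": -0.08, "wx": 0, "wy": 0, "wz": 0},
    {"dx": 0.475, "dy": 0.78, "dz": -0.1, "wx": 0, "wy": 0, "wz": 0}
  ]
}}

```text
time_s: 1.03
eef_pos: [0.2918, -0.3834, 0.1738]
eef_rot: [-0.0, 0.985, 0.173, -0.0]
wrist_force: [0.7, 0.3, -0.1]
opening: 0.45
grasp_force: 0.0
```

Emit:
{"op": "servo_tool", "data": {
  "steps": [
    {"dx": 0.095, "dy": 0.156, "dz": -0.02, "wx": 0, "wy": 0, "wz": 0},
    {"dx": 0.19, "dy": 0.312, "dz": -0.04, "wx": 0, "wy": 0, "wz": 0},
    {"dx": 0.285, "dy": 0.468, "dz": -0.06, "wx": 0, "wy": 0, "wz": 0},
    {"dx": 0.38, "dy": 0.624, "dz": -0.08, "wx": 0, "wy": 0, "wz": 0},
    {"dx": 0.475, "dy": 0.78, "dz": -0.1, "wx": 0, "wy": 0, "wz": 0}
  ]
}}

```text
time_s: 1.45
eef_pos: [0.3393, -0.3055, 0.1639]
eef_rot: [-0.0, 0.985, 0.174, -0.0]
wrist_force: [-0.0, 0.3, 0.4]
opening: 0.453
grasp_force: 0.0
```

Emit:
{"op": "servo_tool", "data": {
  "steps": [
    {"dx": 0.095, "dy": 0.156, "dz": -0.08, "wx": -0.013, "wy": -0.005, "wz": 0},
    {"dx": 0.19, "dy": 0.312, "dz": -0.16, "wx": -0.026, "wy": -0.01, "wz": 0},
    {"dx": 0.285, "dy": 0.468, "dz": -0.24, "wx": -0.04, "wy": -0.014, "wz": 0},
    {"dx": 0.38, "dy": 0.624, "dz": -0.32, "wx": -0.053, "wy": -0.019, "wz": 0},
    {"dx": 0.475, "dy": 0.78, "dz": -0.4, "wx": -0.066, "wy": -0.024, "wz": 0}
  ]
}}

```text
time_s: 1.87
eef_pos: [0.3869, -0.2276, 0.1239]
eef_rot: [0.11, 0.979, 0.172, 0.02]
wrist_force: [-0.2, 0.1, 0.3]
opening: 0.449
grasp_force: 0.0
```

```bash
python3 - <<'E'
from h import *
t,s=cam('top'),cam('side')
def crop(c,u,v,w,h): return cv2.resize(c['frame'][v-h:v+h,u-w:u+w,::-1],(400,300),interpolation=cv2.INTER_CUBIC)
cv2.imwrite('pics/pre.png',np.hstack([crop(t,345,230,60,45),crop(s,312,150,60,45)]))
o=ctrl.get_obs();print(o['eef_pos'],o['eef_rot'],[proj(c,o['eef_pos']) for c in(t,s)])
E
```

```text
[ 0.38575382 -0.22436694  0.12194486] [0.10709808 0.97864842 0.17446712 0.01839843] [(np.float64(343.4685175316795), np.float64(244.25383760769566)), (np.float64(317.80582106642186), np.float64(153.1223379595704))]
```

View pics/pre.png

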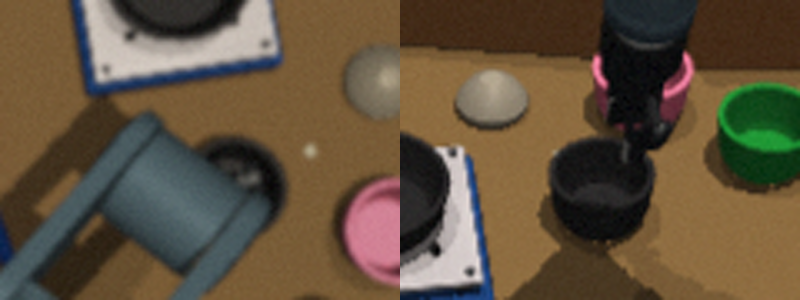

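The fingers are above the bowl's +y wall, with their tips near side crop (619,160), and the tilt is the right way. I'll descend along the wall line and grip.

Emit:
{"op": "servo_tool", "data": {
  "steps": [
    {"dx": -0.046, "dy": 0.127, "dz": -0.3, "wx": 0, "wy": 0, "wz": 0},
    {"dx": -0.03, "dy": 0.085, "dz": -0.5, "wx": 0, "wy": 0, "wz": 0},
    {"dx": -0.015, "dy": 0.042, "dz": -0.7, "wx": 0, "wy": 0, "wz": 0},
    {"dx": 0, "dy": 0, "dz": -0.9, "wx": 0, "wy": 0, "wz": 0},
    {"dx": 0, "dy": 0, "dz": -0.9, "wx": 0, "wy": 0, "wz": 0}
  ]
}}

```text
time_s: 2.38
eef_pos: [0.3844, -0.2276, 0.031]
eef_rot: [0.106, 0.979, 0.172, 0.017]
wrist_force: [-1.0, 0.2, -0.2]
opening: 0.454
grasp_force: 0.0
```

Emit:
{"op": "servo_tool", "data": {
  "steps": [
    {"dx": 0, "dy": 0, "dz": 0, "wx": 0, "wy": 0, "wz": 0},
    {"dx": 0, "dy": 0, "dz": 0, "wx": 0, "wy": 0, "wz": 0},
    {"dx": 0, "dy": 0, "dz": 0, "wx": 0, "wy": 0, "wz": 0},
    {"dx": 0, "dy": 0, "dz": 0, "wx": 0, "wy": 0, "wz": 0},
    {"dx": 0, "dy": 0, "dz": 0, "wx": 0, "wy": 0, "wz": 0}
  ],
  "jaw": 0
}}

```text
time_s: 2.8
eef_pos: [0.3872, -0.2289, 0.0352]
eef_rot: [0.109, 0.979, 0.172, 0.02]
wrist_force: [-1.0, 0.4, -0.3]
opening: 0.005
grasp_force: 0.0
```

Emit:
{"op": "servo_tool", "data": {
  "steps": [
    {"dx": 0, "dy": 0, "dz": 0, "wx": 0, "wy": 0, "wz": 0},
    {"dx": 0, "dy": 0, "dz": 0, "wx": 0, "wy": 0, "wz": 0},
    {"dx": 0, "dy": 0, "dz": 0.1, "wx": 0, "wy": 0, "wz": 0},
    {"dx": 0, "dy": 0, "dz": 0.2, "wx": 0, "wy": 0, "wz": 0},
    {"dx": 0, "dy": 0, "dz": 0.3, "wx": 0, "wy": 0, "wz": 0}
  ]
}}

```text
time_s: 3.22
eef_pos: [0.3864, -0.2281, 0.0644]
eef_rot: [0.108, 0.979, 0.173, 0.019]
wrist_force: [-0.0, 0.2, -0.5]
opening: 0.001
grasp_force: 0.0
```

The jaw shut to 0, so the fingers missed the wall. I'll look.

```bash
python3 - <<'E'
from h import *
t,s=cam('top'),cam('side')
def crop(c,u,v,w,h): return cv2.resize(c['frame'][v-h:v+h,u-w:u+w,::-1],(400,300),interpolation=cv2.INTER_CUBIC)
cv2.imwrite('pics/miss.png',np.hstack([crop(t,350,235,40,30),crop(s,312,155,40,30)]))
o=ctrl.get_obs();print(o['eef_pos'],[proj(c,o['eef_pos']) for c in(t,s)])
for c in (t,s): print([np.round(proj(c,(.403+r*np.cos(a),-.2705+r*np.sin(a),.062)),1) for r in (.056,) for a in np.arange(8)*np.pi/4])
E
```

```text
[ 0.3877182  -0.2292732   0.06574944] [(np.float64(342.4105124052941), np.float64(244.7313196033925)), (np.float64(316.5850720217201), np.float64(164.55747044924948))]
[array([353.9, 225. ]), array([342.7, 229.4]), array([338.1, 240.4]), array([342.7, 251.7]), array([353.9, 256.6]), array([365.2, 252.1]), array([369.7, 241. ]), array([365. , 229.8])]
[array([295.9, 156.5]), array([300.3, 164.6]), array([311.9, 168.3]), array([323.8, 165.2]), array([328.6, 157.4]), array([323.8, 149.5]), array([312.5, 146.1]), array([301. , 148.9])]
```

View pics/miss.png

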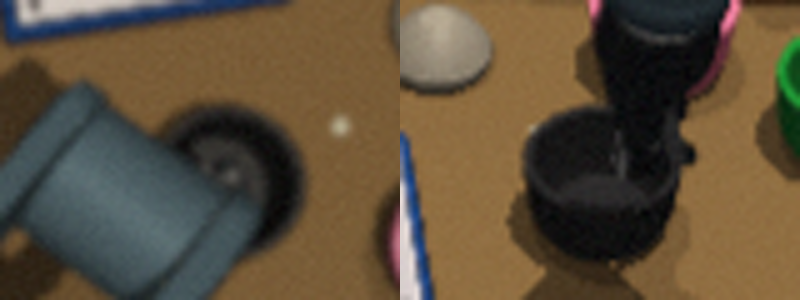

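The closed tips look to be inside the bowl, near side crop (635,180), while the projected TCP is at (623,198). I'll check this with a brightened crop and drawn markers.

```bash
python3 - <<'E'
from fit import *
s=cam('side'); k=8; u0,v0=268,120
f=(255*(s['frame'][v0:v0+66,u0:u0+92,::-1]/255.)**.5).astype(np.uint8)
im=cv2.resize(f,None,fx=k,fy=k,interpolation=cv2.INTER_CUBIC)
px=lambda p:tuple(int(round((a-b+.5)*k)) for a,b in zip(proj(s,p),(u0,v0)))
o=ctrl.get_obs();p=o['eef_pos']
w,x,y,z=o['eef_rot'];from scipy.spatial.transform import Rotation as Ro
R=Ro.from_quat([x,y,z,w]).as_matrix();print(p,R.round(3).tolist())
cv2.circle(im,px(p),4,(0,0,255),-1); cv2.line(im,px(p),px(p-.05*R[:,2]),(0,0,255),1)
cv2.line(im,px(p-.02*R[:,1]),px(p+.02*R[:,1]),(0,255,255),1)
for r,z in((.056,.062),(.048,.062),(.042,0)):
    cv2.polylines(im,[np.array([px((.403+r*np.cos(a),-.2705+r*np.sin(a),z)) for a in np.linspace(0,6.3,60)])],False,(0,255,0),1)
cv2.imwrite('pics/enh.png',im)
E
```

```text
[ 0.38714485 -0.22884024  0.06481275] [[0.94, 0.333, 0.076], [0.342, -0.917, -0.207], [0.001, 0.221, -0.975]]
```

View pics/enh.png

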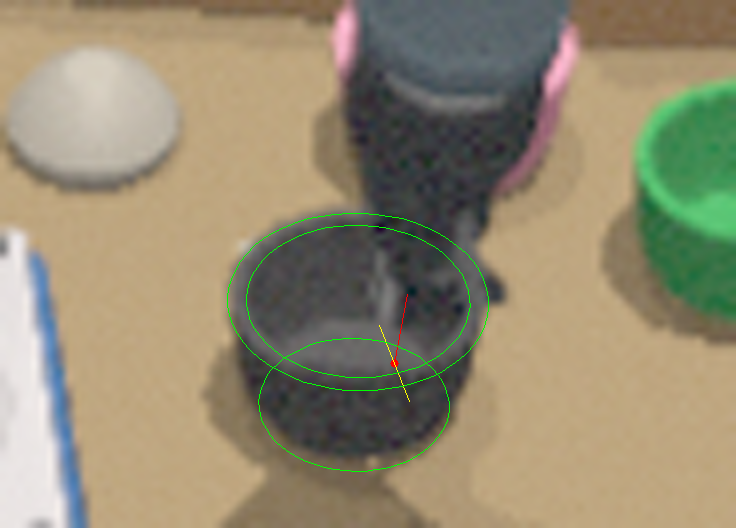

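The tips sit about 40 px (5 raw px) above the projected TCP, so the fingers may be off from the reported TCP, or hidden in the dark. I'll move over clear bench and measure the tip by differencing against the first side image.

Emit:
{"op": "servo_tool", "data": {
  "steps": [
    {"dx": 0, "dy": 0, "dz": 0.3, "wx": 0, "wy": 0, "wz": 0},
    {"dx": 0, "dy": 0.2, "dz": 0.4, "wx": 0, "wy": 0, "wz": 0},
    {"dx": 0, "dy": 0.5, "dz": 0.4, "wx": 0, "wy": 0, "wz": 0},
    {"dx": 0, "dy": 0.8, "dz": 0.4, "wx": 0, "wy": 0, "wz": 0},
    {"dx": 0, "dy": 0.9, "dz": 0.4, "wx": 0, "wy": 0, "wz": 0}
  ]
}}

```text
time_s: 3.78
eef_pos: [0.3854, -0.1354, 0.103]
eef_rot: [0.107, 0.979, 0.173, 0.019]
wrist_force: [-0.0, 0.3, -0.3]
opening: 0.002
grasp_force: 0.0
```

```bash
python3 - <<'E'
from fit import *
from scipy.spatial.transform import Rotation as Ro
s=cam('side'); k=8
o=ctrl.get_obs();p=o['eef_pos']
w,x,y,z=o['eef_rot'];R=Ro.from_quat([x,y,z,w]).as_matrix();print(p,R[:,2])
u,v=proj(s,p);u0,v0=int(u)-50,int(v)-50
f=(255*(s['frame'][v0:v0+70,u0:u0+95,::-1]/255.)**.5).astype(np.uint8)
im=cv2.resize(f,None,fx=k,fy=k,interpolation=cv2.INTER_CUBIC)
px=lambda p:tuple(int(round((a-b+.5)*k)) for a,b in zip(proj(s,p),(u0,v0)))
cv2.circle(im,px(p),4,(0,0,255),-1); cv2.line(im,px(p),px(p-.05*R[:,2]),(0,0,255),1)
cv2.line(im,px(p-.02*R[:,1]),px(p+.02*R[:,1]),(0,255,255),1)
cv2.imwrite('pics/tip.png',im);print(u0,v0,u,v)
E
```

```text
[ 0.3855008  -0.13499159  0.10287494] [ 0.07374884 -0.20363183 -0.97626594]
267 126 317.42357090308127 176.60238595769673
```

View pics/tip.png

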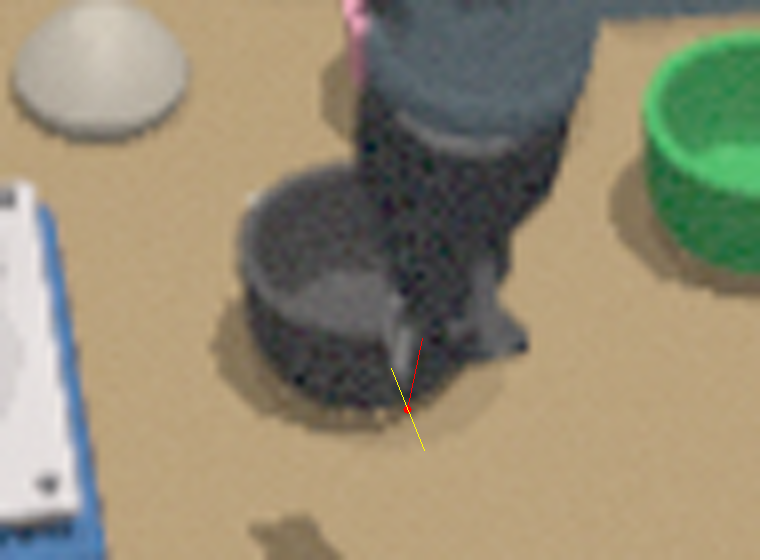

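Emit:
{"op": "servo_tool", "data": {
  "steps": [
    {"dx": 0, "dy": 0.2, "dz": 0, "wx": 0, "wy": 0, "wz": 0},
    {"dx": 0, "dy": 0.4, "dz": 0, "wx": 0, "wy": 0, "wz": 0},
    {"dx": 0, "dy": 0.6, "dz": 0, "wx": 0, "wy": 0, "wz": 0},
    {"dx": 0, "dy": 0.8, "dz": 0, "wx": 0, "wy": 0, "wz": 0},
    {"dx": 0, "dy": 0.8, "dz": 0, "wx": 0, "wy": 0, "wz": 0}
  ]
}}

```text
time_s: 4.25
eef_pos: [0.3859, -0.0563, 0.1031]
eef_rot: [0.108, 0.979, 0.174, 0.019]
wrist_force: [0.5, -1.0, -0.3]
opening: 0.001
grasp_force: 0.0
```

```bash
python3 - <<'E'
from fit import *
for n in('side','top'):
    s=cam(n); p=ctrl.get_obs()['eef_pos']; u,v=proj(s,p); print(n,p.round(4),round(u,1),round(v,1))
    b=cv2.imread(f'pics/{n}0.png')[:,:,::-1].astype(int); d=abs(s['frame'].astype(int)-b).max(2)
    U,V=int(round(u)),int(round(v))
    if n=='top': continue
    for r in range(V-24,V+12):
        print(r,''.join('O' if (r==V and c==U) else '#' if s['frame'][r,c].max()<45 else '+' if s['frame'][r,c].max()<85 and np.ptp(s['frame'][r,c].astype(int))<22 else '.' for c in range(U-24,U+30)))
# distortion check: robot base & box edges
E
```

```text
side [ 0.3863 -0.0575  0.1034] 317.0 194.4
170 ......####################################............
171 .......##################################+............
172 ........################################+.............
173 .........###############################..............
174 ..........############################+...............
175 ...........###########################................
176 ...........###########################................
177 ..............###.###.################................
178 ...................+..################................
179 .....................#################................
180 .......................##############.................
181 .......................+############..................
182 .......................#############..................
183 .......................#############..................
184 .......................#############+.................
185 .......................###############................
186 .......................++##############...............
187 ......................+++###########++#+..........
[... 408 characters left out ...]
.........
195 ......................................................
196 ......................................................
197 ......................................................
198 ......................................................
199 ......................................................
200 ......................................................
201 ......................................................
202 ......................................................
203 ......................................................
204 ......................................................
205 ......................................................
top [ 0.3865 -0.0583  0.1036] 294.4 243.4
```

```bash
python3 - <<'E'
from fit import *
s=cam('side'); p=ctrl.get_obs()['eef_pos']; u,v=proj(s,p); print(p.round(4),u,v)
b=cv2.imread('pics/side0.png')[:,:,::-1].astype(int); d=abs(s['frame'].astype(int)-b).max(2)
U,V=int(round(u)),int(round(v))
for r in range(V-14,V+8):
    print(r,''.join('O' if (r==V and c==U) else '%x'%min(15,d[r,c]//10) if d[r,c]>25 else '.' for c in range(U-20,U+28)))
# model silhouettes vs mask
for n,px_ in(('side',(312,162)),('top',(354,241))):
    c=cam(n); cn=darkmask(c,*px_,50)[:,0]; h=hull(c,.403,-.2705,0,B['middle'])[:,0]
    print(n,'mask',cn.min(0),cn.max(0),'model',h.min(0),h.max(0))
f=K(s); print('base',proj(s,(0,0,0)))
E
```

```text
[ 0.3865 -0.0588  0.1038] 316.8848862936149 193.9815259913995
180 ..................59aa9a9bbbc99a8.....4666666666
181 ..................379bbbacccca993.....5667666766
182 ..................49bcccccbbba9a......4666666666
183 ..................6acbccccbcb99963....5676666667
184 ..................8abcccbcccaa9997....5667666667
185 ..................88abccbbbaba9aa953..4666666666
186 .................2988bccbcabbaa979a7..4666666666
187 .................4889bdcccbbbba9689a..4666666666
188 ..................789bccbcccbcaa79bb...566666666
189 ..................36abcccccccbba9988...566566666
190 ...................48883359bba7532.2...566666666
191 ...........................53...........57766666
192 ........................................56666666
193 ........................................46676666
194 ....................O...................56677666
195 ........................................56666666
196 ........................................46666666
197 ........................................46666666
198 ........................................46666666
199 ........................................56666666
200 ........................................46666666
201 ........................................46766666
side mask [297  32] [559 320] model [295.9103  146.07646] [328.53384 178.35449]
top mask [339 227] [369 255] model [338.0871 225.0313] [369.72388 256.55646]
base (np.float64(439.6411844805373), np.float64(234.28408433667738))
```

The tips appear about 5 px above and 4 px right of the projected TCP, so they're offset either in y or in z. A touch on clear bench settles z.

Emit:
{"op": "servo_tool", "data": {
  "steps": [
    {"dx": 0, "dy": -0.2, "dz": 0, "wx": 0, "wy": 0, "wz": 0},
    {"dx": 0, "dy": -0.5, "dz": -0.1, "wx": 0, "wy": 0, "wz": 0},
    {"dx": 0, "dy": -0.8, "dz": -0.3, "wx": 0, "wy": 0, "wz": 0},
    {"dx": 0, "dy": -0.8, "dz": -0.6, "wx": 0, "wy": 0, "wz": 0},
    {"dx": 0, "dy": -0.8, "dz": -0.8, "wx": 0, "wy": 0, "wz": 0}
  ]
}}

```text
time_s: 4.92
eef_pos: [0.386, -0.141, 0.0229]
eef_rot: [0.109, 0.979, 0.17, 0.019]
wrist_force: [-0.2, 0.6, -0.3]
opening: 0.0
grasp_force: 0.0
```

Emit:
{"op": "servo_tool", "data": {
  "steps": [
    {"dx": 0, "dy": 0, "dz": -0.05, "wx": 0, "wy": 0, "wz": 0},
    {"dx": 0, "dy": 0, "dz": -0.1, "wx": 0, "wy": 0, "wz": 0},
    {"dx": 0, "dy": 0, "dz": -0.14, "wx": 0, "wy": 0, "wz": 0},
    {"dx": 0, "dy": 0, "dz": -0.18, "wx": 0, "wy": 0, "wz": 0},
    {"dx": 0, "dy": 0, "dz": -0.18, "wx": 0, "wy": 0, "wz": 0}
  ]
}}

```text
time_s: 5.33
eef_pos: [0.387, -0.1385, 0.0064]
eef_rot: [0.109, 0.979, 0.173, 0.019]
wrist_force: [-0.7, 0.9, 0.3]
opening: -0.003
grasp_force: 0.0
```

```bash
python3 - <<'E'
from fit import *
s=cam('side'); save(s,'touch.png'); o=ctrl.get_obs(); p=o['eef_pos']; u,v=proj(s,p); print(p.round(4),u,v,o['wrist_force'])
b=cv2.imread('pics/side0.png')[:,:,::-1].astype(int); d=abs(s['frame'].astype(int)-b).max(2)
U,V=int(round(u)),int(round(v))
for r in range(V-16,V+8):
    print(r,''.join('O' if (r==V and c==U) else '%x'%min(15,d[r,c]//10) if d[r,c]>25 else '.' for c in range(U-30,U+32)))
E
```

```text
[ 0.3871 -0.1385  0.0066] 315.8487250277748 196.28198315050605 [0.50851934 0.1717082  0.18496877]
180 ............................69a9aa99abbbdc7......5777776777777
181 ............................7aaaababbbcacc7......5767777767777
182 ............................8bbbcdccccaabb5......5776766777767
183 ............................5acbccccbbaaaa.......5777677777676
184 ............................39bcdcbccca983.......5777777677767
185 ............................39ccbcbccca98........5766777776777
186 ............................5bccbcbbcba993.......5676677676676
187 ............................69bcbcccbba9985......5777677777777
188 ............................78abccbaaaa99a83......577777777767
189 ............................778bcccbaaaa8aa73.....577677776767
190 .....................323....779bbccdccb9a69a6.....576776677777
191 ...................256563...369ccccbcbca979b6.....367776777677
192 .................466666663...5abcacccbcaa878.......57777777677
193 .................4665565663...432..49a852..........57777777777
194 ..................5666666563........32.............57777677767
195 ...................566656665.......................67766777677
196 ...................465666566..O....................67777767777
197 ..............3223346666566632.....................57777777677
198 ............25666666666666666655...................57677677777
199 ............466666666666566665785..................57777776777
200 ............4666666666556666677885.................57777777777
201 ............45666666666666666877885................57777777767
202 ...........25666666665556666668888855.......34...3436767776676
203 ...........46665656566665666666544444.....22563346656767677777
```

The tip is separated from its shadow, at about (308,190) against the tip at (319,193), so it's still above the bench. I'll continue down.

Emit:
{"op": "servo_tool", "data": {
  "steps": [
    {"dx": 0, "dy": 0, "dz": -0.02, "wx": 0, "wy": 0, "wz": 0},
    {"dx": 0, "dy": 0, "dz": -0.04, "wx": 0, "wy": 0, "wz": 0},
    {"dx": 0, "dy": 0, "dz": -0.06, "wx": 0, "wy": 0, "wz": 0},
    {"dx": 0, "dy": 0, "dz": -0.07, "wx": 0, "wy": 0, "wz": 0},
    {"dx": 0, "dy": 0, "dz": -0.07, "wx": 0, "wy": 0, "wz": 0}
  ]
}}

```text
time_s: 5.8
eef_pos: [0.3864, -0.1383, -0.0011]
eef_rot: [0.108, 0.979, 0.173, 0.019]
wrist_force: [-0.1, -1.3, -0.2]
opening: 0.001
grasp_force: 0.0
```

Emit:
{"op": "servo_tool", "data": {
  "steps": [
    {"dx": 0, "dy": 0, "dz": -0.01, "wx": 0, "wy": 0, "wz": 0},
    {"dx": 0, "dy": 0, "dz": -0.02, "wx": 0, "wy": 0, "wz": 0},
    {"dx": 0, "dy": 0, "dz": -0.03, "wx": 0, "wy": 0, "wz": 0},
    {"dx": 0, "dy": 0, "dz": -0.03, "wx": 0, "wy": 0, "wz": 0},
    {"dx": 0, "dy": 0, "dz": -0.03, "wx": 0, "wy": 0, "wz": 0}
  ]
}}

```text
time_s: 6.22
eef_pos: [0.3865, -0.1383, -0.004]
eef_rot: [0.108, 0.979, 0.172, 0.019]
wrist_force: [0.0, 0.2, -0.4]
opening: 0.001
grasp_force: 0.0
```

There's no contact at z = -4 mm, so the reported TCP lies beyond the real tips. I'll continue in small steps.

Emit:
{"op": "servo_tool", "data": {
  "steps": [
    {"dx": 0, "dy": 0, "dz": -0.02, "wx": 0, "wy": 0, "wz": 0},
    {"dx": 0, "dy": 0, "dz": -0.04, "wx": 0, "wy": 0, "wz": 0},
    {"dx": 0, "dy": 0, "dz": -0.06, "wx": 0, "wy": 0, "wz": 0},
    {"dx": 0, "dy": 0, "dz": -0.06, "wx": 0, "wy": 0, "wz": 0},
    {"dx": 0, "dy": 0, "dz": -0.06, "wx": 0, "wy": 0, "wz": 0}
  ]
}}

```text
time_s: 6.63
eef_pos: [0.3863, -0.1383, -0.0101]
eef_rot: [0.108, 0.979, 0.172, 0.019]
wrist_force: [0.2, 0.1, 0.8]
opening: 0.002
grasp_force: 0.0
```

Emit:
{"op": "servo_tool", "data": {
  "steps": [
    {"dx": 0, "dy": 0, "dz": -0.02, "wx": 0, "wy": 0, "wz": 0},
    {"dx": 0, "dy": 0, "dz": -0.03, "wx": 0, "wy": 0, "wz": 0},
    {"dx": 0, "dy": 0, "dz": -0.04, "wx": 0, "wy": 0, "wz": 0},
    {"dx": 0, "dy": 0, "dz": -0.04, "wx": 0, "wy": 0, "wz": 0},
    {"dx": 0, "dy": 0, "dz": -0.04, "wx": 0, "wy": 0, "wz": 0}
  ]
}}

```text
time_s: 7.05
eef_pos: [0.3865, -0.1384, -0.014]
eef_rot: [0.108, 0.979, 0.172, 0.019]
wrist_force: [0.3, 0.8, 0.4]
opening: -0.001
grasp_force: 0.0
```

```bash
python3 - <<'E'
from fit import *
s=cam('side'); o=ctrl.get_obs(); p=o['eef_pos']; u,v=proj(s,p); print(p.round(4),u,v,o['wrist_force'])
b=cv2.imread('pics/side0.png')[:,:,::-1].astype(int); d=abs(s['frame'].astype(int)-b).max(2)
U,V=int(round(u)),int(round(v))
for r in range(V-14,V+8):
    print(r,''.join('O' if (r==V and c==U) else '%x'%min(15,d[r,c]//10) if d[r,c]>25 else '.' for c in range(U-30,U+32)))
E
```

```text
[ 0.3865 -0.1384 -0.0139] 315.80256916071596 200.43878568963436 [ 0.58992435  0.00694284 -0.91710461]
186 ............................8ccbcccbbcaabb4......5777777776677
187 ............................8cccbdccbba9ac.......5777767777777
188 ............................5acbbccccca9a8........677777777766
189 ............................39bccbcccb996.........577677776767
190 ......................232...5acbcccdcb996.........587777787777
191 ....................245663..6abcccccbba984........367776777777
192 ..................466566663.78acccbbbaa9995........57777777776
193 ..................4565656664878acccaaba99a82.......57777777777
194 ...................566666666979bcccaaba99788.......57778677777
195 ....................45656666769cbdcbccb9979a3......57777767777
196 ....................4566656666abbcdcccb997aa4......57777677767
197 ..............322322566666566699558accc9652........57777777777
198 .............45665666666666657875323652............57777776777
199 .............466666666566556677785.................57777777777
200 .............46666566655666567O7885................57777677777
201 .............56566565666666557788775...............57777777767
202 .............4666655655556666887878754......34...3436777777777
203 .............5556665666666666665444444......563346746777777777
204 ............5555656632.22.2.222...........45455566777777777777
205 ...........356566632........................455454677777777777
206 ...........4666663......................22....4554557777777777
207 ...........566666......................223.....455555667777777
```

Emit:
{"op": "servo_tool", "data": {
  "steps": [
    {"dx": 0, "dy": 0, "dz": -0.01, "wx": 0, "wy": 0, "wz": 0},
    {"dx": 0, "dy": 0, "dz": -0.02, "wx": 0, "wy": 0, "wz": 0},
    {"dx": 0, "dy": 0, "dz": -0.03, "wx": 0, "wy": 0, "wz": 0},
    {"dx": 0, "dy": 0, "dz": -0.04, "wx": 0, "wy": 0, "wz": 0},
    {"dx": 0, "dy": 0, "dz": -0.04, "wx": 0, "wy": 0, "wz": 0}
  ]
}}

```text
time_s: 7.52
eef_pos: [0.3863, -0.1383, -0.0181]
eef_rot: [0.108, 0.979, 0.172, 0.019]
wrist_force: [0.2, 0.5, 0.9]
opening: 0.001
grasp_force: 0.0
```

Emit:
{"op": "servo_tool", "data": {
  "steps": [
    {"dx": 0, "dy": 0, "dz": -0.01, "wx": 0, "wy": 0, "wz": 0},
    {"dx": 0, "dy": 0, "dz": -0.02, "wx": 0, "wy": 0, "wz": 0},
    {"dx": 0, "dy": 0, "dz": -0.03, "wx": 0, "wy": 0, "wz": 0},
    {"dx": 0, "dy": 0, "dz": -0.03, "wx": 0, "wy": 0, "wz": 0},
    {"dx": 0, "dy": 0, "dz": -0.03, "wx": 0, "wy": 0, "wz": 0}
  ]
}}

```text
time_s: 7.93
eef_pos: [0.3865, -0.1384, -0.021]
eef_rot: [0.108, 0.979, 0.172, 0.019]
wrist_force: [-0.1, 0.4, 0.2]
opening: -0.002
grasp_force: 0.0
```

Emit:
{"op": "servo_tool", "data": {
  "steps": [
    {"dx": 0, "dy": 0, "dz": -0.01, "wx": 0, "wy": 0, "wz": 0},
    {"dx": 0, "dy": 0, "dz": -0.02, "wx": 0, "wy": 0, "wz": 0},
    {"dx": 0, "dy": 0, "dz": -0.03, "wx": 0, "wy": 0, "wz": 0},
    {"dx": 0, "dy": 0, "dz": -0.03, "wx": 0, "wy": 0, "wz": 0},
    {"dx": 0, "dy": 0, "dz": -0.03, "wx": 0, "wy": 0, "wz": 0}
  ]
}}

```text
time_s: 8.35
eef_pos: [0.3865, -0.1384, -0.024]
eef_rot: [0.108, 0.979, 0.172, 0.019]
wrist_force: [-0.7, -0.5, -0.2]
opening: -0.004
grasp_force: 0.0
```

```bash
python3 - <<'E'
from fit import *
s=cam('side'); o=ctrl.get_obs(); p=o['eef_pos']; u,v=proj(s,p); print(p.round(4),u,v,o['wrist_force'])
b=cv2.imread('pics/side0.png')[:,:,::-1].astype(int); d=abs(s['frame'].astype(int)-b).max(2)
U,V=int(round(u)),int(round(v))
for r in range(V-14,V+4):
    print(r,''.join('O' if (r==V and c==U) else '%x'%min(15,d[r,c]//10) if d[r,c]>25 else '.' for c in range(U-20,U+20)))
print([np.round(q,4) for q in (ray(s,321,201,0),ray(s,318,201,0))])
E
```

```text
[ 0.3865 -0.1384 -0.024 ] 315.69821547320953 202.42303973128233 [-0.48318545  0.41040008 -0.44683431]
188 ..................8bcbbcbbcbbacc........
189 .................39cbcccdccaaaab........
190 .............22...7bcbcccdcba9b8........
191 ..........325663..49ccccccbba982........
192 ........466565666.5acccccccaa96.........
193 .........4666566637abccccbcba982........
194 .........4665665569abccbbcba99a73.......
195 ..........46666566889bccbaaaa9a993......
196 ...........4656566869bcccbbb99a899......
197 .....223222565666686acccccccb9979b......
198 ....5565656665656566acbccdccc988ab......
199 ...465665666656555779a9abccbca7652......
200 ...46665666565566577888899894...........
201 ...4666556566666556878888873............
202 ...46665566566666658O8888775.......4...3
203 ...5656565666556666674444444......463446
204 ..455566663.2.2..2223............4554567
205 ..5666663.........................455555
[array([ 0.3696, -0.124 ,  0.    ]), array([ 0.3796, -0.1236,  0.    ])]
```

Emit:
{"op": "servo_tool", "data": {
  "steps": [
    {"dx": 0, "dy": 0, "dz": -0.01, "wx": 0, "wy": 0, "wz": 0},
    {"dx": 0, "dy": 0, "dz": -0.02, "wx": 0, "wy": 0, "wz": 0},
    {"dx": 0, "dy": 0, "dz": -0.02, "wx": 0, "wy": 0, "wz": 0},
    {"dx": 0, "dy": 0, "dz": -0.03, "wx": 0, "wy": 0, "wz": 0},
    {"dx": 0, "dy": 0, "dz": -0.03, "wx": 0, "wy": 0, "wz": 0}
  ]
}}

```text
time_s: 8.82
eef_pos: [0.3865, -0.1384, -0.027]
eef_rot: [0.108, 0.979, 0.172, 0.019]
wrist_force: [-0.3, 1.3, -0.7]
opening: 0.003
grasp_force: 0.0
```

Emit:
{"op": "servo_tool", "data": {
  "steps": [
    {"dx": 0, "dy": 0, "dz": -0.01, "wx": 0, "wy": 0, "wz": 0},
    {"dx": 0, "dy": 0, "dz": -0.02, "wx": 0, "wy": 0, "wz": 0},
    {"dx": 0, "dy": 0, "dz": -0.02, "wx": 0, "wy": 0, "wz": 0},
    {"dx": 0, "dy": 0, "dz": -0.02, "wx": 0, "wy": 0, "wz": 0},
    {"dx": 0, "dy": 0, "dz": -0.02, "wx": 0, "wy": 0, "wz": 0}
  ]
}}

```text
time_s: 9.23
eef_pos: [0.3866, -0.1384, -0.0289]
eef_rot: [0.108, 0.979, 0.172, 0.019]
wrist_force: [0.4, 0.2, -0.3]
opening: -0.004
grasp_force: 0.0
```

Emit:
{"op": "servo_tool", "data": {
  "steps": [
    {"dx": 0, "dy": 0, "dz": -0.01, "wx": 0, "wy": 0, "wz": 0},
    {"dx": 0, "dy": 0, "dz": -0.02, "wx": 0, "wy": 0, "wz": 0},
    {"dx": 0, "dy": 0, "dz": -0.02, "wx": 0, "wy": 0, "wz": 0},
    {"dx": 0, "dy": 0, "dz": -0.02, "wx": 0, "wy": 0, "wz": 0},
    {"dx": 0, "dy": 0, "dz": -0.02, "wx": 0, "wy": 0, "wz": 0}
  ]
}}

```text
time_s: 9.65
eef_pos: [0.3865, -0.1384, -0.0309]
eef_rot: [0.108, 0.979, 0.172, 0.019]
wrist_force: [0.0, 0.8, 0.5]
opening: -0.002
grasp_force: 0.0
```

Emit:
{"op": "servo_tool", "data": {
  "steps": [
    {"dx": 0, "dy": 0, "dz": -0.01, "wx": 0, "wy": 0, "wz": 0},
    {"dx": 0, "dy": 0, "dz": -0.02, "wx": 0, "wy": 0, "wz": 0},
    {"dx": 0, "dy": 0, "dz": -0.02, "wx": 0, "wy": 0, "wz": 0},
    {"dx": 0, "dy": 0, "dz": -0.02, "wx": 0, "wy": 0, "wz": 0},
    {"dx": 0, "dy": 0, "dz": -0.02, "wx": 0, "wy": 0, "wz": 0}
  ]
}}

```text
time_s: 10.07
eef_pos: [0.3865, -0.1384, -0.0329]
eef_rot: [0.108, 0.979, 0.172, 0.019]
wrist_force: [-0.6, -0.9, -0.5]
opening: -0.0
grasp_force: 0.0
```

```bash
python3 - <<'E'
from fit import *
s=cam('side'); save(s,'touch3.png'); o=ctrl.get_obs(); p=o['eef_pos']; u,v=proj(s,p); print(p.round(4),u,v,o['wrist_force'])
k=9;u0,v0=275,150
f=(255*(s['frame'][v0:v0+62,u0:u0+88,::-1]/255.)**.5).astype(np.uint8)
im=cv2.resize(f,None,fx=k,fy=k,interpolation=cv2.INTER_CUBIC)
px=lambda p:tuple(int(round((a-b+.5)*k)) for a,b in zip(proj(s,p),(u0,v0)))
cv2.circle(im,px(p),3,(0,0,255),-1)
cv2.imwrite('pics/touch3z.png',im)
E
```

```text
[ 0.3865 -0.1384 -0.0329] 315.5945168234196 204.16886946903665 [-0.43458231  0.78840557  0.52981263]
```

View pics/touch3z.png

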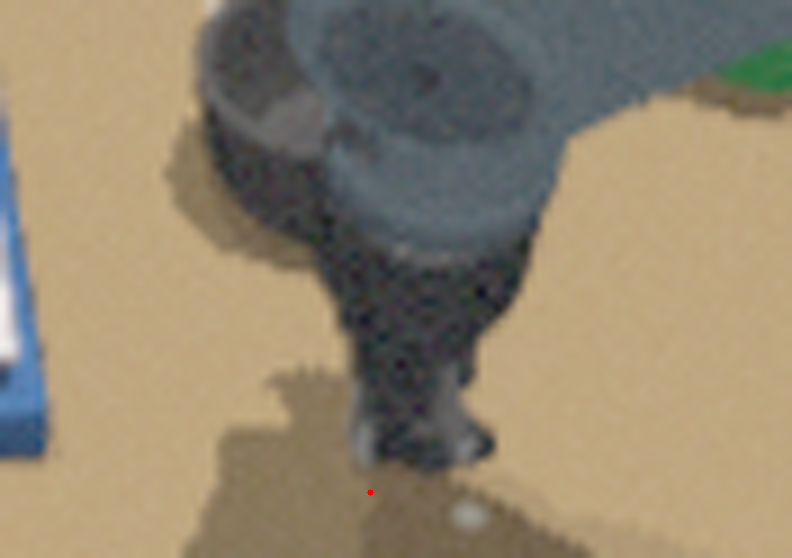

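The gripper is still clear of the bench: its lowest point is near crop (420,470) and the projected TCP is at (370,492). I'll continue to contact.

Emit:
{"op": "servo_tool", "data": {
  "steps": [
    {"dx": 0, "dy": 0, "dz": -0.01, "wx": 0, "wy": 0, "wz": 0},
    {"dx": 0, "dy": 0, "dz": -0.02, "wx": 0, "wy": 0, "wz": 0},
    {"dx": 0, "dy": 0, "dz": -0.03, "wx": 0, "wy": 0, "wz": 0},
    {"dx": 0, "dy": 0, "dz": -0.03, "wx": 0, "wy": 0, "wz": 0},
    {"dx": 0, "dy": 0, "dz": -0.03, "wx": 0, "wy": 0, "wz": 0}
  ]
}}

```text
time_s: 10.53
eef_pos: [0.3867, -0.1385, -0.0353]
eef_rot: [0.109, 0.979, 0.173, 0.019]
wrist_force: [-4.2, 3.5, 13.7]
opening: 0.0
grasp_force: 7.0
```

Emit:
{"op": "servo_tool", "data": {
  "steps": [
    {"dx": 0, "dy": 0, "dz": -0.01, "wx": 0, "wy": 0, "wz": 0},
    {"dx": 0, "dy": 0, "dz": -0.02, "wx": 0, "wy": 0, "wz": 0},
    {"dx": 0, "dy": 0, "dz": -0.03, "wx": 0, "wy": 0, "wz": 0},
    {"dx": 0, "dy": 0, "dz": -0.03, "wx": 0, "wy": 0, "wz": 0},
    {"dx": 0, "dy": 0, "dz": -0.03, "wx": 0, "wy": 0, "wz": 0}
  ]
}}

```text
time_s: 10.95
eef_pos: [0.3868, -0.1386, -0.0361]
eef_rot: [0.109, 0.979, 0.173, 0.018]
wrist_force: [-21.2, 17.3, 65.9]
opening: -0.001
grasp_force: 33.2
```

```bash
python3 - <<'E'
from fit import *
s,t=cam('side'),cam('top'); o=ctrl.get_obs(); p=o['eef_pos']; print(p.round(4),proj(s,p),proj(t,p),o['wrist_force'],o['q'].round(3))
b=cv2.imread('pics/top0.png')[:,:,::-1].astype(int)
u,v=proj(t,p);U,V=int(u),int(v)
# flange: print top gray around tcp coarse
g=cv2.cvtColor(t['frame'],cv2.COLOR_RGB2GRAY)
for r in range(V-40,V+20,2): print(r,''.join('%x'%(g[r,c]//16) for c in range(U-50,U+50,2)))
print(U-50,proj(t,(.4,-.14,0)),proj(t,(.4,-.14,.2)))
E
```

```text
[ 0.3869 -0.1386 -0.036 ] (np.float64(315.4700118233848), np.float64(204.72397967697006)) (np.float64(314.3134933385976), np.float64(246.1492704577973)) [-20.45479907  17.5404072   65.72345095] [-0.505  0.139  2.257 -0.263  0.594  0.923]
206 6555655565666656665655524a8bccbbba9975553333223334
208 5565566665566665665556534aa99865543333222344455556
210 56566656655665665566655334443333233344455555566566
212 55665565555665666566565332333344555555665666665666
214 55566655656566656656656544555566565665565555656656
216 56667655556556566565655666666666566665665656565656
218 67767665556656665566665666566556555656556656555666
220 56767665565556666566566565565665656656666666556565
222 65766666655456566656665666556666656666555566655565
224 56666665553345556566665555656566666565665655555565
226 55677766543333345556655666666665556655665433333345
228 55567777533332333345566665665666566665553322221223
230 65567798633332233333344445556566656565532211010111
232 56579ab9533323332323333333565655565565422111211101
234 5667bb96433344443333233333565566555665321123333210
236 5666ab754333544444333322235544556
[... 219 characters left out ...]
566654222333333332
246 65533443235556566655555544433245565554222333333332
248 65333442235555566666656534333355666655322233333321
250 55343332235555665666666434442456566554433223333210
252 54344322245445555555564343342455556665543321221101
254 44443322234444555555553333332556655655554432211123
256 43443222223444444455533443423565566666554444333335
258 34432211112233344444423433325666666666655554445555
260 44332211121122233343234432335666666666566555556566
262 44433322221112222232233333346666655665565566666566
264 44344333222122222222344322356566666666666666556566
264 (np.float64(315.5357252909955), np.float64(242.03151310700585)) (np.float64(320.96026020656643), np.float64(237.7759576695596))
```

Contact came at reported z of about -0.035. So the real tips are about 36 mm behind the reported TCP along the tool axis, which explains the miss: the tips stayed at rim level. I'll back off and redo the grasp with this correction (TCP about (0.396,-0.236,0.005)).

Emit:
{"op": "servo_tool", "data": {
  "steps": [
    {"dx": 0, "dy": 0, "dz": 0.3, "wx": 0, "wy": 0, "wz": 0},
    {"dx": 0, "dy": 0, "dz": 0.7, "wx": 0, "wy": 0, "wz": 0},
    {"dx": 0, "dy": 0, "dz": 1.0, "wx": 0, "wy": 0, "wz": 0},
    {"dx": 0, "dy": 0, "dz": 1.0, "wx": 0, "wy": 0, "wz": 0},
    {"dx": 0, "dy": 0, "dz": 1.0, "wx": 0, "wy": 0, "wz": 0}
  ],
  "jaw": 0.45
}}

```text
time_s: 11.47
eef_pos: [0.3883, -0.1393, 0.0632]
eef_rot: [0.11, 0.979, 0.172, 0.021]
wrist_force: [0.2, -0.3, -0.1]
opening: 0.448
grasp_force: 0.0
```

Emit:
{"op": "servo_tool", "data": {
  "steps": [
    {"dx": 0.01, "dy": -0.25, "dz": 0, "wx": 0, "wy": 0, "wz": 0},
    {"dx": 0.02, "dy": -0.5, "dz": 0, "wx": 0, "wy": 0, "wz": 0},
    {"dx": 0.03, "dy": -0.7, "dz": 0, "wx": 0, "wy": 0, "wz": 0},
    {"dx": 0.04, "dy": -0.85, "dz": 0, "wx": 0, "wy": 0, "wz": 0},
    {"dx": 0.04, "dy": -0.85, "dz": 0, "wx": 0, "wy": 0, "wz": 0}
  ]
}}

```text
time_s: 11.88
eef_pos: [0.3899, -0.2252, 0.0599]
eef_rot: [0.108, 0.979, 0.171, 0.018]
wrist_force: [0.3, -0.2, 0.5]
opening: 0.451
grasp_force: 0.0
```

Emit:
{"op": "servo_tool", "data": {
  "steps": [
    {"dx": 0.012, "dy": -0.03, "dz": -0.14, "wx": 0, "wy": 0, "wz": 0},
    {"dx": 0.025, "dy": -0.065, "dz": -0.28, "wx": 0, "wy": 0, "wz": 0},
    {"dx": 0.037, "dy": -0.097, "dz": -0.42, "wx": 0, "wy": 0, "wz": 0},
    {"dx": 0.05, "dy": -0.13, "dz": -0.56, "wx": 0, "wy": 0, "wz": 0},
    {"dx": 0.05, "dy": -0.13, "dz": -0.56, "wx": 0, "wy": 0, "wz": 0}
  ]
}}

```text
time_s: 12.3
eef_pos: [0.3929, -0.2339, 0.0013]
eef_rot: [0.106, 0.979, 0.172, 0.017]
wrist_force: [-0.3, 0.6, 0.0]
opening: 0.449
grasp_force: 0.0
```

Emit:
{"op": "servo_tool", "data": {
  "steps": [
    {"dx": 0, "dy": 0, "dz": 0, "wx": 0, "wy": 0, "wz": 0},
    {"dx": 0, "dy": 0, "dz": 0, "wx": 0, "wy": 0, "wz": 0},
    {"dx": 0, "dy": 0, "dz": 0, "wx": 0, "wy": 0, "wz": 0},
    {"dx": 0, "dy": 0, "dz": 0, "wx": 0, "wy": 0, "wz": 0},
    {"dx": 0, "dy": 0, "dz": 0, "wx": 0, "wy": 0, "wz": 0}
  ],
  "jaw": 0
}}

```text
time_s: 12.72
eef_pos: [0.3955, -0.2362, 0.0054]
eef_rot: [0.108, 0.979, 0.173, 0.019]
wrist_force: [-0.5, 0.3, -2.2]
opening: 0.099
grasp_force: 59.4
```

The wall is gripped (8.4 mm opening, 59 N). I'll lift it and carry it over the large bowl, a shift of (+0.230, +0.064).

Emit:
{"op": "servo_tool", "data": {
  "steps": [
    {"dx": 0, "dy": 0, "dz": 0.1, "wx": 0, "wy": 0, "wz": 0},
    {"dx": 0, "dy": 0, "dz": 0.3, "wx": 0, "wy": 0, "wz": 0},
    {"dx": 0, "dy": 0, "dz": 0.55, "wx": 0, "wy": 0, "wz": 0},
    {"dx": 0, "dy": 0, "dz": 0.8, "wx": 0, "wy": 0, "wz": 0},
    {"dx": 0, "dy": 0, "dz": 1.0, "wx": 0, "wy": 0, "wz": 0}
  ]
}}

```text
time_s: 13.13
eef_pos: [0.3957, -0.2364, 0.107]
eef_rot: [0.109, 0.979, 0.172, 0.02]
wrist_force: [0.3, -1.3, -2.8]
opening: 0.096
grasp_force: 59.3
```

Emit:
{"op": "servo_tool", "data": {
  "steps": [
    {"dx": 0.1, "dy": 0.03, "dz": 0.08, "wx": 0, "wy": 0, "wz": 0},
    {"dx": 0.25, "dy": 0.07, "dz": 0.16, "wx": 0, "wy": 0, "wz": 0},
    {"dx": 0.42, "dy": 0.12, "dz": 0.2, "wx": 0, "wy": 0, "wz": 0},
    {"dx": 0.6, "dy": 0.17, "dz": 0.2, "wx": 0, "wy": 0, "wz": 0},
    {"dx": 0.77, "dy": 0.21, "dz": 0.2, "wx": 0, "wy": 0, "wz": 0}
  ]
}}

```text
time_s: 13.55
eef_pos: [0.4738, -0.2146, 0.1249]
eef_rot: [0.108, 0.979, 0.172, 0.019]
wrist_force: [-0.2, -0.1, -1.9]
opening: 0.101
grasp_force: 59.6
```

Emit:
{"op": "servo_tool", "data": {
  "steps": [
    {"dx": 0.15, "dy": 0.04, "dz": 0, "wx": 0, "wy": 0, "wz": 0},
    {"dx": 0.31, "dy": 0.08, "dz": 0, "wx": 0, "wy": 0, "wz": 0},
    {"dx": 0.46, "dy": 0.12, "dz": 0, "wx": 0, "wy": 0, "wz": 0},
    {"dx": 0.62, "dy": 0.17, "dz": 0, "wx": 0, "wy": 0, "wz": 0},
    {"dx": 0.77, "dy": 0.21, "dz": 0, "wx": 0, "wy": 0, "wz": 0}
  ]
}}

```text
time_s: 13.97
eef_pos: [0.5503, -0.1932, 0.1239]
eef_rot: [0.108, 0.979, 0.173, 0.019]
wrist_force: [0.4, 0.4, -2.2]
opening: 0.102
grasp_force: 59.6
```

Emit:
{"op": "servo_tool", "data": {
  "steps": [
    {"dx": 0.2, "dy": 0.06, "dz": 0, "wx": 0, "wy": 0, "wz": 0},
    {"dx": 0.4, "dy": 0.12, "dz": 0, "wx": 0, "wy": 0, "wz": 0},
    {"dx": 0.58, "dy": 0.17, "dz": 0, "wx": 0, "wy": 0, "wz": 0},
    {"dx": 0.7, "dy": 0.2, "dz": 0, "wx": 0, "wy": 0, "wz": 0},
    {"dx": 0.76, "dy": 0.22, "dz": 0, "wx": 0, "wy": 0, "wz": 0}
  ]
}}

```text
time_s: 14.38
eef_pos: [0.6269, -0.1711, 0.1238]
eef_rot: [0.108, 0.979, 0.173, 0.019]
wrist_force: [0.2, 0.0, -2.9]
opening: 0.102
grasp_force: 59.6
```

```bash
python3 - <<'E'
from fit import *
s,t=cam('side'),cam('top'); o=ctrl.get_obs(); print(o['eef_pos'],o['wrist_force'],o['grasp_force'],o['opening'])
k=7;u0,v0=190,95
f=(255*(s['frame'][v0:v0+84,u0:u0+112,::-1]/255.)**.5).astype(np.uint8)
im=cv2.resize(f,None,fx=k,fy=k,interpolation=cv2.INTER_CUBIC)
px=lambda p:tuple(int(round((a-b+.5)*k)) for a,b in zip(proj(s,p),(u0,v0)))
circ=lambda x,y,z,r,col: cv2.polylines(im,[np.array([px((x+r*np.cos(a),y+r*np.sin(a),z)) for a in np.linspace(0,6.3,60)])],False,col,1)
z0=.12
circ(.633,-.2065,.1,.082,(0,255,0)); circ(.633,-.2065,z0,.042,(0,255,255)); circ(.633,-.2065,z0+.062,.056,(0,255,255))
cv2.imwrite('pics/hover.png',im)
E
```

```text
[ 0.62594927 -0.17140956  0.1239222 ] [-0.13825709 -0.43872359 -1.92258635] 59.62132969701997 0.10030567084617377
```

View pics/hover.png

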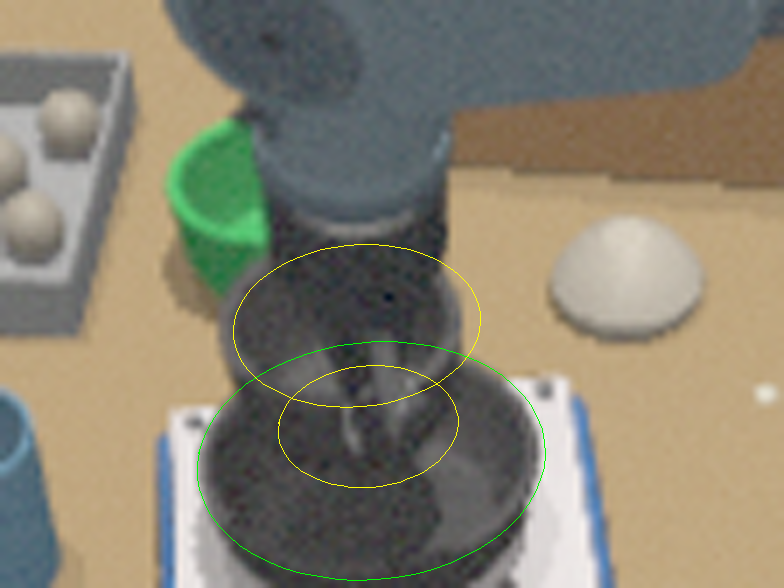

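The middle bowl hangs over the large one. Its rim spans x of about 220–462 in the crop (projected 233–480), so it's roughly 4 mm too far in +x relative to the large bowl. I'll correct that and lower it.

Emit:
{"op": "servo_tool", "data": {
  "steps": [
    {"dx": -0.03, "dy": 0, "dz": -0.1, "wx": 0, "wy": 0, "wz": 0},
    {"dx": -0.03, "dy": 0, "dz": -0.22, "wx": 0, "wy": 0, "wz": 0},
    {"dx": -0.03, "dy": 0, "dz": -0.35, "wx": 0, "wy": 0, "wz": 0},
    {"dx": -0.03, "dy": 0, "dz": -0.46, "wx": 0, "wy": 0, "wz": 0},
    {"dx": -0.03, "dy": 0, "dz": -0.55, "wx": 0, "wy": 0, "wz": 0}
  ]
}}

```text
time_s: 14.9
eef_pos: [0.6209, -0.1722, 0.0675]
eef_rot: [0.108, 0.979, 0.172, 0.018]
wrist_force: [0.4, -0.1, -1.8]
opening: 0.1
grasp_force: 59.6
```

Emit:
{"op": "servo_tool", "data": {
  "steps": [
    {"dx": 0, "dy": 0, "dz": -0.02, "wx": 0, "wy": 0, "wz": 0},
    {"dx": 0, "dy": 0, "dz": -0.03, "wx": 0, "wy": 0, "wz": 0},
    {"dx": 0, "dy": 0, "dz": -0.04, "wx": 0, "wy": 0, "wz": 0},
    {"dx": 0, "dy": 0, "dz": -0.05, "wx": 0, "wy": 0, "wz": 0},
    {"dx": 0, "dy": 0, "dz": -0.05, "wx": 0, "wy": 0, "wz": 0}
  ]
}}

```text
time_s: 15.32
eef_pos: [0.623, -0.1726, 0.0657]
eef_rot: [0.109, 0.979, 0.172, 0.02]
wrist_force: [-0.4, 0.8, -2.1]
opening: 0.099
grasp_force: 59.7
```

Emit:
{"op": "servo_tool", "data": {
  "steps": [
    {"dx": 0, "dy": 0, "dz": -0.01, "wx": 0, "wy": 0, "wz": 0},
    {"dx": 0, "dy": 0, "dz": -0.02, "wx": 0, "wy": 0, "wz": 0},
    {"dx": 0, "dy": 0, "dz": -0.02, "wx": 0, "wy": 0, "wz": 0},
    {"dx": 0, "dy": 0, "dz": -0.02, "wx": 0, "wy": 0, "wz": 0},
    {"dx": 0, "dy": 0, "dz": -0.02, "wx": 0, "wy": 0, "wz": 0}
  ]
}}

```text
time_s: 15.73
eef_pos: [0.6226, -0.1724, 0.0632]
eef_rot: [0.108, 0.979, 0.172, 0.019]
wrist_force: [-0.1, 0.0, -1.9]
opening: 0.098
grasp_force: 59.6
```

Emit:
{"op": "servo_tool", "data": {
  "steps": [
    {"dx": 0, "dy": 0, "dz": -0.01, "wx": 0, "wy": 0, "wz": 0},
    {"dx": 0, "dy": 0, "dz": -0.02, "wx": 0, "wy": 0, "wz": 0},
    {"dx": 0, "dy": 0, "dz": -0.02, "wx": 0, "wy": 0, "wz": 0},
    {"dx": 0, "dy": 0, "dz": -0.02, "wx": 0, "wy": 0, "wz": 0},
    {"dx": 0, "dy": 0, "dz": -0.02, "wx": 0, "wy": 0, "wz": 0}
  ]
}}

```text
time_s: 16.15
eef_pos: [0.6231, -0.1725, 0.0621]
eef_rot: [0.109, 0.979, 0.172, 0.02]
wrist_force: [-2.6, 1.0, 5.6]
opening: 0.103
grasp_force: 60.7
```

It's seated: contact came at 0.062, where 0.063 was expected. I'll open a little and withdraw along the tool axis.

Emit:
{"op": "servo_tool", "data": {
  "steps": [
    {"dx": 0, "dy": 0, "dz": 0, "wx": 0, "wy": 0, "wz": 0},
    {"dx": 0, "dy": 0, "dz": 0, "wx": 0, "wy": 0, "wz": 0},
    {"dx": 0, "dy": 0, "dz": 0, "wx": 0, "wy": 0, "wz": 0},
    {"dx": 0, "dy": 0, "dz": 0, "wx": 0, "wy": 0, "wz": 0},
    {"dx": 0, "dy": 0, "dz": 0, "wx": 0, "wy": 0, "wz": 0}
  ],
  "jaw": 0.25
}}

```text
time_s: 16.57
eef_pos: [0.6225, -0.1724, 0.0609]
eef_rot: [0.108, 0.979, 0.172, 0.019]
wrist_force: [-0.4, 0.1, 0.3]
opening: 0.252
grasp_force: 0.0
```

Emit:
{"op": "servo_tool", "data": {
  "steps": [
    {"dx": -0.015, "dy": 0.042, "dz": 0.2, "wx": 0, "wy": 0, "wz": 0},
    {"dx": -0.03, "dy": 0.085, "dz": 0.4, "wx": 0, "wy": 0, "wz": 0},
    {"dx": -0.046, "dy": 0.127, "dz": 0.6, "wx": 0, "wy": 0, "wz": 0},
    {"dx": -0.06, "dy": 0.3, "dz": 0.8, "wx": 0, "wy": 0, "wz": 0},
    {"dx": -0.2, "dy": 0.6, "dz": 0.8, "wx": 0, "wy": 0, "wz": 0}
  ]
}}

```text
time_s: 16.98
eef_pos: [0.6068, -0.1152, 0.1467]
eef_rot: [0.111, 0.979, 0.171, 0.023]
wrist_force: [0.1, 0.4, 0.9]
opening: 0.25
grasp_force: 0.0
```

Emit:
{"op": "servo_tool", "data": {
  "steps": [
    {"dx": -0.1, "dy": 0.2, "dz": 0, "wx": 0, "wy": 0, "wz": 0},
    {"dx": -0.2, "dy": 0.4, "dz": 0, "wx": 0, "wy": 0, "wz": 0},
    {"dx": -0.3, "dy": 0.6, "dz": 0, "wx": 0, "wy": 0, "wz": 0},
    {"dx": -0.4, "dy": 0.8, "dz": 0, "wx": 0, "wy": 0, "wz": 0},
    {"dx": -0.5, "dy": 1.0, "dz": 0, "wx": 0, "wy": 0, "wz": 0}
  ]
}}

```text
time_s: 17.4
eef_pos: [0.552, -0.0115, 0.1411]
eef_rot: [0.108, 0.979, 0.172, 0.019]
wrist_force: [-0.2, 1.2, -0.5]
opening: 0.254
grasp_force: 0.0
```

```bash
python3 - <<'E'
from fit import *
s,t=cam('side'),cam('top'); save(t,'t1.png'); save(s,'s1.png')
for n,z0,pt,ps in(('large',.05,(338,175),(243,165)),('middle',.058,(338,175),(243,155)),('small',0,(200,236),(307,303))):
    for c,p in((t,pt),(s,ps)): print(n,[np.round(q,4) for q in fit(c,p,z0,B[n],55)])
o=ctrl.get_obs(); print(o['eef_pos'],o['q'].round(2))
for c,u0,v0 in((t,315,152),(s,215,138)):
    g=cv2.cvtColor(c['frame'],cv2.COLOR_RGB2GRAY)
    for r in range(v0,v0+52): print(r,''.join('%x'%min(15,g[r,q]//5) for q in range(u0,u0+58)))
for c in(t,s):
  for z,r in((.1,.082),(.1,.074),(.12,.056),(.12,.048)):
    a=np.array([proj(c,(.633+r*np.cos(x),-.207+r*np.sin(x),z)) for x in np.linspace(0,6.28,90)]); print(z,r,a.min(0).round(1),a.max(0).round(1))
E
```

```text
large [array([ 0.6325, -0.2082]), np.float64(1425.0), np.float64(1662.543)]
large [array([ 0.1106, -0.2098]), np.float64(66079.5), np.float64(1601.0656)]
middle [array([ 0.6275, -0.2054]), np.float64(1425.0), np.float64(798.3297)]
middle [array([ 0.1137, -0.1966]), np.float64(66079.5), np.float64(950.0587)]
small [array([0.4076, 0.2783]), np.float64(222.0), np.float64(280.2395)]
small [array([0.4084, 0.2847]), np.float64(577.5), np.float64(637.7826)]
[ 0.55114446 -0.00977219  0.14078458] [-0.11  0.14  1.78 -0.22  1.13  1.2 ]
152 ffffffffffffffffffffffffffffffffffffffffffffffffffffffffff
153 ffffffffffffffffffffeeffffffffffffffffffffffffffffffffffff
154 fffffffffffffffffcb987888789beffffffffffffffffffffffffffff
155 ffffffffffffffea865655444446679aefffffffffffffffffffffffff
156 ffffffffffffc87644343444345445457aefffffffffffffffffffffff
157 fffffffffffc75443454455666665444368bffffffffffffffffffffff
158 fffffffffe963333454766688876765544569effffffffffffffffffff
159 ffffffffd75334445677676666667766643358dfffffffffffffffffff
160 fffffffb8434446667665444434455787754357dffffffffffffffffff
16
[... 5590 characters left out ...]
322326888fffff
184 ffffffffffff826efffffffffffeffffffffffffff22322226788fffff
185 ffffffffffffffffffffffffffffffffffffffffff51232235778fffff
186 ffffffffffffffffffffffffffffffffffffffffffb3232355688acffc
187 ffffffffffffffffffffffffffffffffffffffffffff713564678d898f
188 ffffffffffffffffffffffffffffffffffffffffffff923443476fc76f
189 ffffffffffffffffffffffffffffffffffffffffffffb42123467da54f
0.1 0.082 [314.3 151.9] [360.9 197.4]
0.1 0.074 [316.6 154.1] [358.6 195.1]
0.12 0.056 [322.3 157.5] [354.5 189. ]
0.12 0.048 [324.6 159.7] [352.2 186.7]
0.1 0.082 [217.6 143.2] [267.4 177.2]
0.1 0.074 [220.1 144.7] [265.  175.4]
0.12 0.056 [224.9 143.7] [259.2 167. ]
0.12 0.048 [227.4 145.3] [256.7 165.3]
```

The middle bowl sits in the large one, about 6 mm off centre, with its rim ring at top columns 324–356 and rows 158–190. Next is the small cup, at about (0.410,0.282). I'll reduce the tilt to its 4.6° wall slope and pinch its +y wall.

Emit:
{"op": "servo_tool", "data": {
  "steps": [
    {"dx": -0.07, "dy": 0.15, "dz": 0, "wx": 0, "wy": 0, "wz": 0},
    {"dx": -0.15, "dy": 0.31, "dz": 0, "wx": 0, "wy": 0, "wz": 0},
    {"dx": -0.22, "dy": 0.47, "dz": 0, "wx": 0, "wy": 0, "wz": 0},
    {"dx": -0.3, "dy": 0.63, "dz": 0, "wx": 0, "wy": 0, "wz": 0},
    {"dx": -0.37, "dy": 0.79, "dz": 0, "wx": 0, "wy": 0, "wz": 0}
  ],
  "jaw": 0.3
}}

```text
time_s: 17.92
eef_pos: [0.5155, 0.0667, 0.1411]
eef_rot: [0.109, 0.979, 0.172, 0.019]
wrist_force: [0.7, 0.4, -0.0]
opening: 0.297
grasp_force: 0.0
```

Emit:
{"op": "servo_tool", "data": {
  "steps": [
    {"dx": -0.07, "dy": 0.15, "dz": 0, "wx": 0, "wy": 0, "wz": 0},
    {"dx": -0.15, "dy": 0.31, "dz": 0, "wx": 0, "wy": 0, "wz": 0},
    {"dx": -0.22, "dy": 0.47, "dz": 0, "wx": 0, "wy": 0, "wz": 0},
    {"dx": -0.3, "dy": 0.63, "dz": 0, "wx": 0, "wy": 0, "wz": 0},
    {"dx": -0.37, "dy": 0.79, "dz": 0, "wx": 0, "wy": 0, "wz": 0}
  ]
}}

```text
time_s: 18.33
eef_pos: [0.4786, 0.1459, 0.1412]
eef_rot: [0.108, 0.979, 0.172, 0.019]
wrist_force: [0.2, 0.4, -0.2]
opening: 0.302
grasp_force: 0.0
```

Emit:
{"op": "servo_tool", "data": {
  "steps": [
    {"dx": -0.07, "dy": 0.15, "dz": 0, "wx": 0.01, "wy": 0.003, "wz": 0},
    {"dx": -0.15, "dy": 0.31, "dz": 0, "wx": 0.02, "wy": 0.007, "wz": 0},
    {"dx": -0.22, "dy": 0.47, "dz": 0, "wx": 0.03, "wy": 0.01, "wz": 0},
    {"dx": -0.3, "dy": 0.63, "dz": 0, "wx": 0.042, "wy": 0.0155, "wz": 0},
    {"dx": -0.37, "dy": 0.79, "dz": 0, "wx": 0.0425, "wy": 0.0155, "wz": 0}
  ]
}}

```text
time_s: 18.75
eef_pos: [0.4423, 0.2243, 0.1414]
eef_rot: [0.038, 0.984, 0.173, 0.007]
wrist_force: [0.5, 0.6, 0.7]
opening: 0.298
grasp_force: 0.0
```

Emit:
{"op": "servo_tool", "data": {
  "steps": [
    {"dx": -0.1, "dy": 0.2, "dz": -0.1, "wx": 0, "wy": 0, "wz": 0},
    {"dx": -0.2, "dy": 0.4, "dz": -0.2, "wx": 0, "wy": 0, "wz": 0},
    {"dx": -0.3, "dy": 0.6, "dz": -0.35, "wx": 0, "wy": 0, "wz": 0},
    {"dx": -0.37, "dy": 0.78, "dz": -0.5, "wx": 0, "wy": 0, "wz": 0},
    {"dx": -0.37, "dy": 0.78, "dz": -0.5, "wx": 0, "wy": 0, "wz": 0}
  ]
}}

```text
time_s: 19.17
eef_pos: [0.402, 0.3037, 0.0883]
eef_rot: [0.039, 0.984, 0.174, 0.005]
wrist_force: [-1.0, -1.1, 0.2]
opening: 0.304
grasp_force: 0.0
```

```bash
python3 - <<'E'
from fit import *
s=cam('side'); save(s,'s2.png'); o=ctrl.get_obs(); p=o['eef_pos']; print(p,o['eef_rot'])
k=10;u0,v0=272,265
f=(255*(s['frame'][v0:v0+60,u0:u0+78,::-1]/255.)**.5).astype(np.uint8)
im=cv2.resize(f,None,fx=k,fy=k,interpolation=cv2.INTER_CUBIC)
px=lambda p:tuple(int(round((a-b+.5)*k)) for a,b in zip(proj(s,p),(u0,v0)))
from scipy.spatial.transform import Rotation as Ro
w,x,y,z=o['eef_rot'];R=Ro.from_quat([x,y,z,w]).as_matrix(); tip=p-.037*R[:,2]
cv2.circle(im,px(tip),4,(0,0,255),-1); cv2.line(im,px(tip-.01*R[:,1]),px(tip+.01*R[:,1]),(0,255,255),1)
for r,z in((.032,.075),(.024,.075),(.026,0)):
    cv2.polylines(im,[np.array([px((.41+r*np.cos(a),.282+r*np.sin(a),z)) for a in np.linspace(0,6.3,60)])],False,(0,255,0),1)
cv2.imwrite('pics/cup.png',im)
E
```

```text
[0.40325224 0.30281114 0.08956221] [0.03914805 0.98384387 0.17461471 0.00532599]
```

View pics/cup.png

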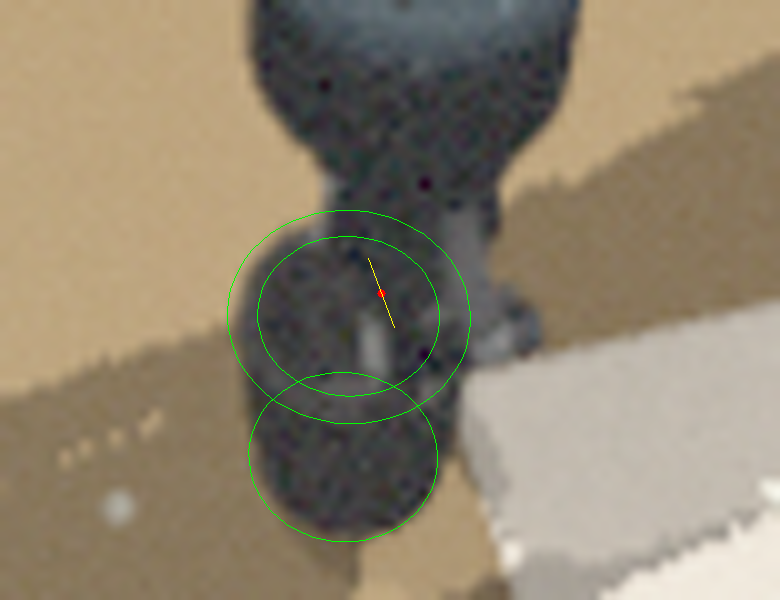

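The cup sits at crop x 240–460 with its foot at y≈535. The near finger's side face is at (375,345), which agrees with the tip offset. I'll descend and grip; no pictures are left, so from here I'll check by numbers.

Emit:
{"op": "servo_tool", "data": {
  "steps": [
    {"dx": -0.02, "dy": 0, "dz": -0.15, "wx": 0, "wy": 0, "wz": 0},
    {"dx": -0.02, "dy": 0, "dz": -0.3, "wx": 0, "wy": 0, "wz": 0},
    {"dx": -0.02, "dy": 0, "dz": -0.4, "wx": 0, "wy": 0, "wz": 0},
    {"dx": -0.02, "dy": 0, "dz": -0.45, "wx": 0, "wy": 0, "wz": 0},
    {"dx": -0.02, "dy": 0, "dz": -0.5, "wx": 0, "wy": 0, "wz": 0}
  ]
}}

```text
time_s: 19.63
eef_pos: [0.4033, 0.3021, 0.0411]
eef_rot: [0.039, 0.984, 0.173, 0.007]
wrist_force: [0.5, 1.0, 0.4]
opening: 0.3
grasp_force: 0.0
```

Emit:
{"op": "servo_tool", "data": {
  "steps": [
    {"dx": 0, "dy": 0, "dz": -0.04, "wx": 0, "wy": 0, "wz": 0},
    {"dx": 0, "dy": 0, "dz": -0.08, "wx": 0, "wy": 0, "wz": 0},
    {"dx": 0, "dy": 0, "dz": -0.12, "wx": 0, "wy": 0, "wz": 0},
    {"dx": 0, "dy": 0, "dz": -0.16, "wx": 0, "wy": 0, "wz": 0},
    {"dx": 0, "dy": 0, "dz": -0.2, "wx": 0, "wy": 0, "wz": 0}
  ]
}}

```text
time_s: 20.05
eef_pos: [0.4027, 0.3027, 0.021]
eef_rot: [0.039, 0.984, 0.173, 0.007]
wrist_force: [0.0, 0.5, 1.2]
opening: 0.301
grasp_force: 0.0
```

Emit:
{"op": "servo_tool", "data": {
  "steps": [
    {"dx": 0, "dy": 0, "dz": -0.03, "wx": 0, "wy": 0, "wz": 0},
    {"dx": 0, "dy": 0, "dz": -0.03, "wx": 0, "wy": 0, "wz": 0},
    {"dx": 0, "dy": 0, "dz": -0.03, "wx": 0, "wy": 0, "wz": 0},
    {"dx": 0, "dy": 0, "dz": -0.03, "wx": 0, "wy": 0, "wz": 0},
    {"dx": 0, "dy": 0, "dz": -0.03, "wx": 0, "wy": 0, "wz": 0}
  ],
  "jaw": 0
}}

```text
time_s: 20.47
eef_pos: [0.4025, 0.3027, 0.0181]
eef_rot: [0.039, 0.984, 0.173, 0.007]
wrist_force: [0.6, 0.0, -1.2]
opening: 0.108
grasp_force: 60.0
```

```bash
python3 - <<'E'
from fit import *
s=cam('side'); t=cam('top'); save(s,'s3.png');save(t,'t3.png'); o=ctrl.get_obs(); print(o['eef_pos'],o['wrist_force'],o['torque'],o['opening'],o['grasp_force'])
h=hull(s,.41,.282,0,B['small'])[:,0]; print(h.min(0),h.max(0))
g=cv2.cvtColor(s['frame'],cv2.COLOR_RGB2GRAY)
for r in range(284,324): print(r,''.join('%x'%min(15,g[r,q]//8) for q in range(285,335)))
E
```

```text
[0.40255339 0.30267185 0.01816601] [-0.07449597  0.36325677 -1.87846329] [ 0.03688586  0.05738724 -0.06281439] 0.10318042530897617 59.958035440795356
[294.19205 285.49927] [318.48737 318.64908]
284 eeeedeeeede931211333444555455555554443432219867777
285 edddeeeeeee931112223333344444544444333322126777777
286 eededeeddee931111122223333334444333332121126777766
287 eeeeedeeeeec41111111222223333333333222222146777677
288 eeddeeeeeeee50111221111222222222221112211156777677
289 eeeeeeeeeeee62111211122212222122111111211266777777
290 eedeeeedeeeb52101121112112111111111011111367777777
291 edeeedeedec731111111111111221121022121111577777776
292 eeeeeeeeee9431112101211121111112112121124677777776
293 ededeedeed7322111111111112111112111111126767777776
294 eeedeeedec5221121211111111111111111211256777777777
295 eedeedeeec5221111211112101221121211112577777777767
296 eeeeeeeeda5311111211121201111111101125677777777777
297 deeeeeeee94321111221112111111210111346667777777777
298 eeeeeeeee7432211111122112111121221236777777777778a
299 edeeeeeba63331112121012111112111112367676777a9bdef
300 eeebaaa876322211122311
[... 593 characters left out ...]
76301221111484111233235453216effffffffff
312 777777777677311212111364212111124444334bffffffffff
313 777777777777421211211142111111113454333cffffffffff
314 877677777777632122212121211111113466367effffffffff
315 976777777777753222112221221111122355deffffffffffff
316 977777767777865321221112212874349646dfffffffffffee
317 777777777777776443222111224ab99ab755bffffffeeffddd
318 7777777777777775554433444457bbbbcaa69ccdddddcdddcd
319 7777677777777776555544455455bbbbcbb77bcddddcdcdcdd
320 7777777777777777665555555555abbcccca6bcdcddcdcddcd
321 7777777777777777776555555559bcbbcbbca9cdddccdccccd
322 777777777777777777665545555acbbbcbcbcbccdcccddcddd
323 777777777777767777776675555bbbccbbbcb8bcdccccdcddd
```

The cup is gripped (8.8 mm, 60 N). I'll lift it and carry it over the nest at (+0.223, -0.4925).

Emit:
{"op": "servo_tool", "data": {
  "steps": [
    {"dx": 0, "dy": 0, "dz": 0.1, "wx": 0, "wy": 0, "wz": 0},
    {"dx": 0, "dy": 0, "dz": 0.3, "wx": 0, "wy": 0, "wz": 0},
    {"dx": 0, "dy": 0, "dz": 0.55, "wx": 0, "wy": 0, "wz": 0},
    {"dx": 0, "dy": 0, "dz": 0.8, "wx": 0, "wy": 0, "wz": 0},
    {"dx": 0, "dy": 0, "dz": 1.0, "wx": 0, "wy": 0, "wz": 0}
  ]
}}

```text
time_s: 20.98
eef_pos: [0.4031, 0.3029, 0.1208]
eef_rot: [0.038, 0.984, 0.173, 0.008]
wrist_force: [0.3, -0.1, -0.7]
opening: 0.107
grasp_force: 60.1
```

Emit:
{"op": "servo_tool", "data": {
  "steps": [
    {"dx": 0.02, "dy": -0.125, "dz": 0.15, "wx": 0, "wy": 0, "wz": 0},
    {"dx": 0.05, "dy": -0.3, "dz": 0.3, "wx": 0, "wy": 0, "wz": 0},
    {"dx": 0.1, "dy": -0.5, "dz": 0.47, "wx": 0, "wy": 0, "wz": 0},
    {"dx": 0.15, "dy": -0.7, "dz": 0.47, "wx": 0, "wy": 0, "wz": 0},
    {"dx": 0.2, "dy": -0.925, "dz": 0.47, "wx": 0, "wy": 0, "wz": 0}
  ]
}}

```text
time_s: 21.4
eef_pos: [0.4236, 0.2099, 0.1675]
eef_rot: [0.038, 0.984, 0.174, 0.009]
wrist_force: [-0.1, 0.2, -1.1]
opening: 0.105
grasp_force: 60.1
```

Emit:
{"op": "servo_tool", "data": {
  "steps": [
    {"dx": 0.1, "dy": -0.2, "dz": 0, "wx": 0, "wy": 0, "wz": 0},
    {"dx": 0.2, "dy": -0.4, "dz": 0, "wx": 0, "wy": 0, "wz": 0},
    {"dx": 0.3, "dy": -0.6, "dz": 0, "wx": 0, "wy": 0, "wz": 0},
    {"dx": 0.4, "dy": -0.8, "dz": 0, "wx": 0, "wy": 0, "wz": 0},
    {"dx": 0.5, "dy": -1.0, "dz": 0, "wx": 0, "wy": 0, "wz": 0}
  ]
}}

```text
time_s: 21.82
eef_pos: [0.4729, 0.1091, 0.1661]
eef_rot: [0.039, 0.984, 0.173, 0.007]
wrist_force: [0.5, 0.4, -1.2]
opening: 0.107
grasp_force: 60.1
```

Emit:
{"op": "servo_tool", "data": {
  "steps": [
    {"dx": 0.1, "dy": -0.2, "dz": 0, "wx": 0, "wy": 0, "wz": 0},
    {"dx": 0.2, "dy": -0.4, "dz": 0, "wx": 0, "wy": 0, "wz": 0},
    {"dx": 0.3, "dy": -0.6, "dz": 0, "wx": 0, "wy": 0, "wz": 0},
    {"dx": 0.4, "dy": -0.8, "dz": 0, "wx": 0, "wy": 0, "wz": 0},
    {"dx": 0.5, "dy": -1.0, "dz": 0, "wx": 0, "wy": 0, "wz": 0}
  ]
}}

```text
time_s: 22.23
eef_pos: [0.5229, 0.0091, 0.166]
eef_rot: [0.039, 0.984, 0.173, 0.007]
wrist_force: [-0.7, 1.0, -0.9]
opening: 0.106
grasp_force: 60.1
```

```bash
python3 - <<'E'
from fit import *
from scipy.optimize import least_squares
s=cam('side'); t=cam('top'); save(s,'s4.png');save(t,'t4.png'); o=ctrl.get_obs(); print(o['eef_pos'],o['wrist_force'],o['grasp_force'])
# empty view of the nest in both: print side, and fit middle rim ring by maximising edge contrast
g={'s':cv2.cvtColor(s['frame'],cv2.COLOR_RGB2GRAY).astype(float),'t':cv2.cvtColor(t['frame'],cv2.COLOR_RGB2GRAY).astype(float)}
a=np.linspace(0,2*np.pi,180,endpoint=False)
def ring(c,G,x,y,z,r):
    P=np.float32([proj(c,(x+r*np.cos(q),y+r*np.sin(q),z)) for q in a]); return cv2.remap(G.astype(np.float32),P[:,:1],P[:,1:],cv2.INTER_LINEAR)
for n,c in(('t',t),('s',s)):
    for nm,z,r in(('mid',.12,.052),('large',.1,.078)):
        best=max((np.median(ring(c,g[n],.632+i/1000,-.209+j/1000,z,r)-.5*ring(c,g[n],.632+i/1000,-.209+j/1000,z,r-.012)-.5*ring(c,g[n],.632+i/1000,-.209+j/1000,z,r+.010)*(nm=='mid')),i,j) for i in range(-14,15,2) for j in range(-14,15,2))
        print(n,nm,round(float(best[0]),1),.632+best[1]/1000,-.209+best[2]/1000)
for r in range(138,190): print(r,''.join('%x'%min(15,int(g['s'][r,q])//6) for q in range(212,272)))
E
```

```text
[0.52384744 0.00738747 0.16612343] [ 0.3711819  -0.82189567 -0.84902724] 60.17639993879129
t mid 16.1 0.634 -0.211
t large 101.8 0.618 -0.19499999999999998
s mid 8.2 0.638 -0.213
s large 31.8 0.646 -0.221
138 fffb9987666655565564555566befefffffffffff7876555666666666666
139 fffffa987666565555559766bceefeffffffffffe8776666666666666666
140 fffffffb87776666666686bcefeffefffffffffff8676656665766766666
141 fffffffffec87676666bcceeeffffffffffffffff9566776666666666666
142 fffffffffffeedcccccffffefffffffffffffffffb555677766666666666
143 fffffffffffffffffffffffffffedeedddcdefffff845566776776666667
144 ffffffffffffffffffffffeecba8898777788aabde644455776667777877
145 ffffffffffffffffffffda99776444444446666679433445565676566666
146 ffffffffffffffffffc98664444323223344545666213344445456666666
147 ffffffffffffffffc9776543333333333323233455322345444455555545
148 ffffffffffffffca76654223233333232333333346322244445434344444
149 fffffffffffffa8666431333333333323332322324312245886534434444
150 ffffffffffffa6676422233232333223333322232221223469aa97765566
151 fffffffffffa6556533233333333331332331322232222
[... 1784 characters left out ...]
ffddcba622222222222223222212222225543321311312234a
180 caaffffffffffddaab8422211212221232212312158a9433233213321248
181 daaffffffffffea668baa73322211221221122348bcdb523333225221135
182 caafffffffffff9323bddbb884322211313559aacdccc713333224220123
183 d9afffffffffffb311bddcccbba9a9799aabacccccdfff53232342442221
184 fbaffffffffffff624ccddddddcdddcddddcdcccdfffff51113232563122
185 eaafffffffffffffffdcdddeddddddddcccdddffffffff72322232485211
186 faaffffffffffffffffffdedddddccdccddfffffffffffc2222222396222
187 fbafffffffffffffffffffffffffffffffffffffffffffe1222211397312
188 fbaffffffffffffffffffffffffffffffffffffffffffff5223212297322
189 fbaffffffffffffffffffffffffffffffffffffffffffff7222222297222
```

The cup is in hand. The middle ring fits at (0.634,-0.212) in both cameras, so the shift from the cup grasp is (0.225,-0.492). I'll move over the nest and check alignment numerically.

Emit:
{"op": "servo_tool", "data": {
  "steps": [
    {"dx": 0.1, "dy": -0.2, "dz": 0, "wx": 0, "wy": 0, "wz": 0},
    {"dx": 0.2, "dy": -0.4, "dz": 0, "wx": 0, "wy": 0, "wz": 0},
    {"dx": 0.3, "dy": -0.6, "dz": 0, "wx": 0, "wy": 0, "wz": 0},
    {"dx": 0.41, "dy": -0.8, "dz": 0, "wx": 0, "wy": 0, "wz": 0},
    {"dx": 0.52, "dy": -1.0, "dz": 0, "wx": 0, "wy": 0, "wz": 0}
  ]
}}

```text
time_s: 22.75
eef_pos: [0.5747, -0.09, 0.1657]
eef_rot: [0.039, 0.984, 0.174, 0.007]
wrist_force: [0.5, -0.0, -1.3]
opening: 0.109
grasp_force: 60.2
```

Emit:
{"op": "servo_tool", "data": {
  "steps": [
    {"dx": 0.13, "dy": -0.25, "dz": 0, "wx": 0, "wy": 0, "wz": 0},
    {"dx": 0.26, "dy": -0.5, "dz": 0, "wx": 0, "wy": 0, "wz": 0},
    {"dx": 0.4, "dy": -0.75, "dz": 0, "wx": 0, "wy": 0, "wz": 0},
    {"dx": 0.49, "dy": -0.92, "dz": 0, "wx": 0, "wy": 0, "wz": 0},
    {"dx": 0.53, "dy": -1.0, "dz": 0, "wx": 0, "wy": 0, "wz": 0}
  ]
}}

```text
time_s: 23.17
eef_pos: [0.6282, -0.1916, 0.1656]
eef_rot: [0.039, 0.984, 0.173, 0.007]
wrist_force: [0.6, -0.6, -1.2]
opening: 0.109
grasp_force: 60.3
```

```bash
python3 - <<'E'
from fit import *
s=cam('side'); t=cam('top'); save(s,'s5.png');save(t,'t5.png'); o=ctrl.get_obs(); print(o['eef_pos'],o['wrist_force'],o['grasp_force'])
g=cv2.cvtColor(s['frame'],cv2.COLOR_RGB2GRAY)
for r in range(112,180): print(r,''.join('%x'%min(15,int(g[r,q])//6) for q in range(212,272)))
x,y,z0=.634,-.212,.147
for r,z in((.026,z0),(.032,z0+.075)):
    P=np.array([proj(s,(x+r*np.cos(a),y+r*np.sin(a),z)) for a in np.linspace(0,6.28,60)]);print(P.min(0).round(1),P.max(0).round(1))
E
```

```text
[ 0.62754681 -0.19040491  0.16518294] [-0.05655655 -0.15350672 -0.79157309] 60.24776699086942
112 fffffffffffffc9422212221222212121223467777887788788877778788
113 ffffffffffdcb88642222211212222121223677788788878788788788777
114 ffffffffcb98888875322221213210122246787777887877888788778788
115 ffffffeb8777888887652122132121222257887878777888878887877877
116 fffffea88888988898873121222212113247787888877887778887888877
117 fffffa888888888888885332222222222257777788878877877777778778
118 ffffb888898988888878633322211212223dfdd978777777777788877788
119 ffff9888888898898988621122222122312ffffdddddddddcdd977777777
120 fffe9788789888889888733221224454434ffffffffffffffffddddddcdd
121 fffe988888988899988984222112455442afffffffffffffffffffffffff
122 ffff97788899888999a9a612211146a622afffffffffffffffffffffffff
123 ffffc8788899aa9abaaaa72111226bea428fffffffffffffffffffffffff
124 ffeffa89899ababbceedd84221226dfd528fffffffffffffffffffffffff
125 ffdcffb99aaaaeffffffa63312123dff637fffffffffffffffffffffffff
126 fff9bffda9acffffffe9643223123cee844cffffffffffffffffffffffff
127 fffb69cffeefffffff953212211
[... 2769 characters left out ...]
9bffffff63333334223223322232223222122232113254332228fffffff
171 aaaffffffa434333321223222223211132321122212345532325bfffffff
172 a99fffffff83334443223232212222221222232123456541211adfffffff
173 999fffffffc4333343222112332231323222222344554332127defffffff
174 a8afffffffd732333333343221232322222344445643332127cdffffffff
175 b8afffffffeb7321232325633232333344555664442222215beeffffffff
176 da8ffffffffdb52221312454334333255544344322322225adefffffffff
177 c96ffffffffedb722121223223232334433122222222225adbafffffffff
178 b87ffffffffeddc8423132322223223123232222122149bdc646ffffffff
179 e76fffffffffedecb732122222222222212112222225aded9321adffffff
[233.2 142.5] [249.3 153.3]
[228.9 123.2] [249.5 136.4]
```

The cup's right edge is at column 248.7 (predicted 249.3) and its left rim edge at about 229 (predicted 228.9), so it's aligned. I'll lower it in stages.

Emit:
{"op": "servo_tool", "data": {
  "steps": [
    {"dx": 0, "dy": 0, "dz": -0.1, "wx": 0, "wy": 0, "wz": 0},
    {"dx": 0, "dy": 0, "dz": -0.2, "wx": 0, "wy": 0, "wz": 0},
    {"dx": 0, "dy": 0, "dz": -0.32, "wx": 0, "wy": 0, "wz": 0},
    {"dx": 0, "dy": 0, "dz": -0.43, "wx": 0, "wy": 0, "wz": 0},
    {"dx": 0, "dy": 0, "dz": -0.5, "wx": 0, "wy": 0, "wz": 0}
  ]
}}

```text
time_s: 23.68
eef_pos: [0.6261, -0.1885, 0.1123]
eef_rot: [0.038, 0.984, 0.174, 0.005]
wrist_force: [0.7, 0.1, -0.4]
opening: 0.105
grasp_force: 60.2
```

Emit:
{"op": "servo_tool", "data": {
  "steps": [
    {"dx": 0, "dy": 0, "dz": -0.06, "wx": 0, "wy": 0, "wz": 0},
    {"dx": 0, "dy": 0, "dz": -0.12, "wx": 0, "wy": 0, "wz": 0},
    {"dx": 0, "dy": 0, "dz": -0.18, "wx": 0, "wy": 0, "wz": 0},
    {"dx": 0, "dy": 0, "dz": -0.24, "wx": 0, "wy": 0, "wz": 0},
    {"dx": 0, "dy": 0, "dz": -0.26, "wx": 0, "wy": 0, "wz": 0}
  ]
}}

```text
time_s: 24.1
eef_pos: [0.6271, -0.1897, 0.088]
eef_rot: [0.038, 0.984, 0.173, 0.006]
wrist_force: [0.1, 0.1, -0.9]
opening: 0.102
grasp_force: 60.2
```

Emit:
{"op": "servo_tool", "data": {
  "steps": [
    {"dx": 0, "dy": 0, "dz": -0.01, "wx": 0, "wy": 0, "wz": 0},
    {"dx": 0, "dy": 0, "dz": -0.02, "wx": 0, "wy": 0, "wz": 0},
    {"dx": 0, "dy": 0, "dz": -0.03, "wx": 0, "wy": 0, "wz": 0},
    {"dx": 0, "dy": 0, "dz": -0.03, "wx": 0, "wy": 0, "wz": 0},
    {"dx": 0, "dy": 0, "dz": -0.03, "wx": 0, "wy": 0, "wz": 0}
  ]
}}

```text
time_s: 24.52
eef_pos: [0.6277, -0.19, 0.0864]
eef_rot: [0.039, 0.984, 0.173, 0.007]
wrist_force: [-0.2, -1.5, -0.9]
opening: 0.103
grasp_force: 60.3
```

Commanded z is now 0.086 and the seat is expected at 0.084.

Emit:
{"op": "servo_tool", "data": {
  "steps": [
    {"dx": 0, "dy": 0, "dz": -0.01, "wx": 0, "wy": 0, "wz": 0},
    {"dx": 0, "dy": 0, "dz": -0.02, "wx": 0, "wy": 0, "wz": 0},
    {"dx": 0, "dy": 0, "dz": -0.02, "wx": 0, "wy": 0, "wz": 0},
    {"dx": 0, "dy": 0, "dz": -0.02, "wx": 0, "wy": 0, "wz": 0},
    {"dx": 0, "dy": 0, "dz": -0.02, "wx": 0, "wy": 0, "wz": 0}
  ]
}}

```text
time_s: 24.93
eef_pos: [0.6275, -0.1899, 0.0841]
eef_rot: [0.039, 0.984, 0.173, 0.007]
wrist_force: [-0.2, 0.2, -0.0]
opening: 0.108
grasp_force: 60.3
```

Emit:
{"op": "servo_tool", "data": {
  "steps": [
    {"dx": 0, "dy": 0, "dz": -0.01, "wx": 0, "wy": 0, "wz": 0},
    {"dx": 0, "dy": 0, "dz": -0.01, "wx": 0, "wy": 0, "wz": 0},
    {"dx": 0, "dy": 0, "dz": -0.01, "wx": 0, "wy": 0, "wz": 0},
    {"dx": 0, "dy": 0, "dz": -0.01, "wx": 0, "wy": 0, "wz": 0},
    {"dx": 0, "dy": 0, "dz": -0.01, "wx": 0, "wy": 0, "wz": 0}
  ]
}}

```text
time_s: 25.35
eef_pos: [0.6277, -0.19, 0.0834]
eef_rot: [0.039, 0.984, 0.173, 0.007]
wrist_force: [-0.9, 0.6, 1.6]
opening: 0.102
grasp_force: 60.6
```

It's seated, with contact at 0.0835 as expected. I'll release and withdraw, then check the nest and measure the controller with a clear view.

Emit:
{"op": "servo_tool", "data": {
  "steps": [
    {"dx": 0, "dy": 0, "dz": 0, "wx": 0, "wy": 0, "wz": 0},
    {"dx": 0, "dy": 0, "dz": 0, "wx": 0, "wy": 0, "wz": 0},
    {"dx": 0, "dy": 0, "dz": 0, "wx": 0, "wy": 0, "wz": 0},
    {"dx": 0, "dy": 0, "dz": 0, "wx": 0, "wy": 0, "wz": 0},
    {"dx": 0, "dy": 0, "dz": 0, "wx": 0, "wy": 0, "wz": 0}
  ],
  "jaw": 0.22
}}

```text
time_s: 25.77
eef_pos: [0.6275, -0.1898, 0.0829]
eef_rot: [0.039, 0.984, 0.173, 0.007]
wrist_force: [0.1, -0.4, -0.2]
opening: 0.224
grasp_force: 0.0
```

Emit:
{"op": "servo_tool", "data": {
  "steps": [
    {"dx": -0.003, "dy": 0.008, "dz": 0.1, "wx": 0, "wy": 0, "wz": 0},
    {"dx": -0.008, "dy": 0.023, "dz": 0.3, "wx": 0, "wy": 0, "wz": 0},
    {"dx": -0.016, "dy": 0.045, "dz": 0.6, "wx": 0, "wy": 0, "wz": 0},
    {"dx": -0.02, "dy": 0.06, "dz": 0.8, "wx": 0, "wy": 0, "wz": 0},
    {"dx": -0.2, "dy": 0.2, "dz": 0.9, "wx": 0, "wy": 0, "wz": 0}
  ]
}}

```text
time_s: 26.18
eef_pos: [0.611, -0.1725, 0.1781]
eef_rot: [0.041, 0.984, 0.173, 0.01]
wrist_force: [-1.2, -0.1, 0.6]
opening: 0.217
grasp_force: 0.0
```

Emit:
{"op": "servo_tool", "data": {
  "steps": [
    {"dx": -0.2, "dy": 0, "dz": 0, "wx": 0, "wy": 0, "wz": 0},
    {"dx": -0.4, "dy": 0, "dz": 0, "wx": 0, "wy": 0, "wz": 0},
    {"dx": -0.6, "dy": 0, "dz": 0, "wx": 0, "wy": 0, "wz": 0},
    {"dx": -0.8, "dy": 0, "dz": 0, "wx": 0, "wy": 0, "wz": 0},
    {"dx": -1.0, "dy": 0, "dz": 0, "wx": 0, "wy": 0, "wz": 0}
  ]
}}

```text
time_s: 26.6
eef_pos: [0.5068, -0.1698, 0.174]
eef_rot: [0.039, 0.984, 0.174, 0.007]
wrist_force: [-0.4, -0.2, -0.2]
opening: 0.223
grasp_force: 0.0
```

Emit:
{"op": "servo_tool", "data": {
  "steps": [
    {"dx": -0.2, "dy": 0, "dz": 0, "wx": 0.01, "wy": 0.003, "wz": 0},
    {"dx": -0.4, "dy": 0, "dz": 0, "wx": 0.02, "wy": 0.007, "wz": 0},
    {"dx": -0.6, "dy": 0, "dz": 0, "wx": 0.024, "wy": 0.0085, "wz": 0},
    {"dx": -0.8, "dy": 0, "dz": 0, "wx": 0.024, "wy": 0.0085, "wz": 0},
    {"dx": -0.8, "dy": 0, "dz": 0, "wx": 0.024, "wy": 0.0085, "wz": 0}
  ]
}}

```text
time_s: 27.02
eef_pos: [0.4251, -0.1698, 0.1735]
eef_rot: [-0.001, 0.985, 0.173, -0.0]
wrist_force: [-0.3, -0.2, -0.6]
opening: 0.22
grasp_force: 0.0
```

```bash
python3 - <<'E'
from fit import *
s=cam('side'); t=cam('top'); save(s,'s6.png');save(t,'t6.png'); o=ctrl.get_obs(); print(o['eef_pos'],o['eef_rot'],o['q'].round(2))
for c,(u0,v0) in((t,(318,154)),(s,(215,128))):
    g=cv2.cvtColor(c['frame'],cv2.COLOR_RGB2GRAY)
    for r in range(v0,v0+44): print(r,''.join('%x'%min(15,int(g[r,q])//6) for q in range(u0,u0+52)))
for c in(t,s):
  for x,y,z,r in((.634,-.212,.12,.052),(.634,-.212,.141,.028)):
    P=np.array([proj(c,(x+r*np.cos(a),y+r*np.sin(a),z)) for a in np.linspace(0,6.28,60)]);print(r,P.min(0).round(1),P.max(0).round(1))
# colour blobs
for n,c,win in(('t',t,(205,275,148,212)),('s',s,(200,275,215,298))):
    hsv=cv2.cvtColor(c['frame'],cv2.COLOR_RGB2HSV); H,S,V=[hsv[...,i].astype(int) for i in range(3)]
    w=np.zeros(H.shape,bool); w[win[2]:win[3],win[0]:win[1]]=1
    for nm,m in(('orange',(H>8)&(H<20)&(S>150)&(V>130)),('blue',(H>105)&(H<130)&(S>120)),('red',((H<5)|(H>175))&(S>150)&(V>60))):
        k,l,st,ce=cv2.connectedComponentsWithStats((m&w).astype(np.uint8))
        print(n,nm,[(st[i,4],ce[i].round(1).tolist(),st[i,:4].tolist()) for i in range(1,k) if st[i,4]>3])
E
```

```text
[ 0.42773181 -0.1702422   0.17405003] [-1.19124323e-04  9.84915959e-01  1.73031164e-01  8.69021571e-04] [-0.64 -0.06  1.91  0.    1.3   0.58]
154 fffffffffffffca97877677789cdfffffffffffffffeffffffff
155 ffffffffffeb86555243443345689beffffffffffffeffffffff
156 fffffffffb864434322343334343468bfffffffffffdefffffff
157 fffffffd9654222334455554444434469dfffffffffeefffffff
158 ffffffc754323344555566666655434357bfffffffffffffffff
159 fffffa74323334565655465655564543346affffffffffffffff
160 ffff96422234456553531333344566643347afffffffefffffff
161 fffa643223456553423232222333566643346bffffffdeffffff
162 ffc64322346655222233334432333456644356bfffffdfffffff
163 ff7443324455432223345555454421345642348efffffeffffff
164 fa6332245654222234565665566442345764336afffffeffffff
165 b642334365422233456554355656543246644347dffffdffffff
166 75333334653221245643333224456543346742259ffffcefffff
167 64223245542223356522222121345653235653247efffcefffff
168 54232246542334554421222221225654334654236bffffefffff
169 433333464223345652222212122235652235543338ffffffffff
170 433334554224456532233322221224554224553236
[... 3795 characters left out ...]
12223333432222132222221255654752ff
168 fffff865422343232322222122223112232232022156556533ff
169 fffffa66533442122222231222123221223222212255666314ff
170 ffffff66654333311223222323221222222122122256654217ff
171 ffffffa456643322122121233332222222121211346644225bff
0.052 [324.9 158.3] [354.8 187.6]
0.028 [332.5 163.5] [348.9 179.5]
0.052 [226.  143.5] [257.8 165. ]
0.028 [232.8 143.5] [250.  155.1]
t orange [(np.int32(4), [240.5, 195.5], [240, 195, 2, 2])]
t blue []
t red [(np.int32(25), [224.4, 176.4], [222, 174, 6, 6])]
s orange [(np.int32(15), [255.5, 252.9], [254, 251, 4, 5])]
s blue [(np.int32(14), [246.5, 231.3], [245, 230, 4, 4])]
s red [(np.int32(72), [230.7, 261.0], [227, 256, 8, 11])]
```

The nest checks out: the side and top rings match the seated models to under 1 px. Next is the lever geometry.

```bash
python3 - <<'E'
from fit import *
s=cam('side'); t=cam('top')
print('orange',ray(t,240.5,195.5,.061),ray(s,255.5,252.9,.059))
print('knob',ray(t,224.4,176.4,.1),ray(s,230.7,261,.094))
for c,(u,v),n in((t,(238.4,168),'t'),(s,(222,254),'s')):
    f=c['frame'].astype(int); m=((f.max(2)<80)&(np.ptp(f,2)<25)).astype(np.uint8) if 1 else 0
    g=np.zeros_like(m); g[int(v)-14:int(v)+14,int(u)-14:int(u)+14]=1
    k,l,st,ce=cv2.connectedComponentsWithStats(m*g)
    i=max(range(1,k),key=lambda i:st[i,4]); print('hub',n,st[i],ce[i],[ray(c,*ce[i],z).round(4) for z in(.055,.07,.085)])
for c,(u0,v0),w,h in((t,(208,150),66,62),(s,(203,222),66,76)):
    f=c['frame'].astype(int)
    for r in range(v0,v0+h):
        print(r,''.join('R' if p[0]>p[1]+60 and p[1]<p[0]*.45 else 'O' if p[0]>p[2]+90 and p[0]>150 else 'B' if p[2]>p[0]+30 else '%x'%min(15,p.sum()//48) for p in f[r,u0:u0+w]))
E
```

```text
orange [0.55836498 0.13716939 0.061     ] [0.55929365 0.13807303 0.059     ]
knob [0.61875802 0.19244331 0.1       ] [0.62024848 0.1931448  0.094     ]
hub t [234 164   9   9  58] [238.29310345 167.84482759] [array([0.6618, 0.149 , 0.055 ]), array([0.6581, 0.1474, 0.07  ]), array([0.6543, 0.1458, 0.085 ])]
hub s [214 249  13  13 104] [219.15384615 254.93269231] [array([0.6637, 0.147 , 0.055 ]), array([0.6604, 0.1575, 0.07  ]), array([0.657, 0.168, 0.085])]
150 555555555555555555555555555555555555555555555555555555555555555555
151 555555555555555555555555555555555555555555555555555555555555555555
152 555555555555555555555555555555555555555555555555555555555555555555
153 555555555555555555555555555555555555555555555555555555555555555555
154 555555555555555555555555555555555555555555555555555555555555555555
155 555555555555555555555555555555555555555555555555666666654555555555
156 555555555555555555555555555555555555555556666667788889764555555555
157 555555555555555555555555555555555556666777888899aaaaaa864555555555
158 555555555555555555555555555566666778889999aaaabbbbbbbb975555555555

[... 8458 characters left out ...]
3333333333222322233333322222222322323232323222322232222222223
289 666432323333233332323222221211111112233232332222232222332222223223
290 666432332233233322211111111112211112222232322222222222222222332224
291 666432232232223222112211111111111102222232222222222322222223444445
292 666433322322233231111211111111112222222323222222222444444444555555
293 666432232222322222111112222222222322222334344444444555555555555555
294 666432222222322222222222322222222224444455455555555555555555566665
295 666433222222222222222222222244422445555555555566666665666666666666
296 666533222322244432224444444455544555556666666666666666666666666666
297 666655554444455544445555555565655656666666666666666666666666666666
```

Pivot at about (0.6605,0.1485), knob (0.6195,0.193) and orange magnet (0.559,0.1375), 102 mm from the pivot. The lever must turn about +53°, putting the knob near (0.601,0.142). I'll shut the fingers, yaw -40° so the finger face meets the knob squarely, and go to its +y side.

Emit:
{"op": "servo_tool", "data": {
  "steps": [
    {"dx": 0.1, "dy": 0.2, "dz": 0, "wx": 0, "wy": 0, "wz": -0.022},
    {"dx": 0.2, "dy": 0.4, "dz": 0, "wx": 0, "wy": 0, "wz": -0.044},
    {"dx": 0.3, "dy": 0.6, "dz": 0, "wx": 0, "wy": 0, "wz": -0.067},
    {"dx": 0.41, "dy": 0.8, "dz": 0, "wx": 0, "wy": 0, "wz": -0.089},
    {"dx": 0.52, "dy": 1.0, "dz": 0, "wx": 0, "wy": 0, "wz": -0.111}
  ],
  "jaw": 0
}}

```text
time_s: 27.63
eef_pos: [0.4808, -0.0686, 0.1733]
eef_rot: [-0.001, 1.0, -0.001, 0.001]
wrist_force: [-0.6, -0.9, -0.5]
opening: -0.003
grasp_force: 0.0
```

Emit:
{"op": "servo_tool", "data": {
  "steps": [
    {"dx": 0.1, "dy": 0.2, "dz": 0, "wx": 0, "wy": 0, "wz": -0.022},
    {"dx": 0.2, "dy": 0.4, "dz": 0, "wx": 0, "wy": 0, "wz": -0.044},
    {"dx": 0.3, "dy": 0.6, "dz": 0, "wx": 0, "wy": 0, "wz": -0.067},
    {"dx": 0.41, "dy": 0.8, "dz": 0, "wx": 0, "wy": 0, "wz": -0.089},
    {"dx": 0.52, "dy": 1.0, "dz": 0, "wx": 0, "wy": 0, "wz": -0.111}
  ]
}}

```text
time_s: 28.05
eef_pos: [0.5327, 0.0318, 0.1731]
eef_rot: [-0.001, 0.985, -0.175, 0.001]
wrist_force: [0.6, -0.7, -0.8]
opening: 0.006
grasp_force: 0.0
```

Emit:
{"op": "servo_tool", "data": {
  "steps": [
    {"dx": 0.1, "dy": 0.2, "dz": 0, "wx": 0, "wy": 0, "wz": 0},
    {"dx": 0.2, "dy": 0.4, "dz": 0, "wx": 0, "wy": 0, "wz": 0},
    {"dx": 0.3, "dy": 0.6, "dz": 0, "wx": 0, "wy": 0, "wz": 0},
    {"dx": 0.41, "dy": 0.8, "dz": 0, "wx": 0, "wy": 0, "wz": 0},
    {"dx": 0.52, "dy": 1.0, "dz": 0, "wx": 0, "wy": 0, "wz": 0}
  ]
}}

```text
time_s: 28.47
eef_pos: [0.5845, 0.132, 0.1729]
eef_rot: [-0.001, 0.985, -0.173, 0.0]
wrist_force: [-0.1, -0.5, 0.2]
opening: -0.0
grasp_force: 0.0
```

Emit:
{"op": "servo_tool", "data": {
  "steps": [
    {"dx": 0.1, "dy": 0.2, "dz": 0, "wx": 0, "wy": 0, "wz": 0},
    {"dx": 0.2, "dy": 0.4, "dz": 0, "wx": 0, "wy": 0, "wz": 0},
    {"dx": 0.35, "dy": 0.7, "dz": 0, "wx": 0, "wy": 0, "wz": 0},
    {"dx": 0.52, "dy": 1.0, "dz": 0, "wx": 0, "wy": 0, "wz": 0},
    {"dx": 0.52, "dy": 1.0, "dz": 0, "wx": 0, "wy": 0, "wz": 0}
  ]
}}

```text
time_s: 28.88
eef_pos: [0.6373, 0.236, 0.172]
eef_rot: [-0.002, 0.985, -0.171, 0.001]
wrist_force: [-0.8, -1.6, 0.4]
opening: 0.001
grasp_force: 0.0
```

Emit:
{"op": "servo_tool", "data": {
  "steps": [
    {"dx": 0, "dy": 0, "dz": -0.2, "wx": 0, "wy": 0, "wz": 0},
    {"dx": 0, "dy": 0, "dz": -0.4, "wx": 0, "wy": 0, "wz": 0},
    {"dx": 0, "dy": 0, "dz": -0.6, "wx": 0, "wy": 0, "wz": 0},
    {"dx": 0, "dy": 0, "dz": -0.7, "wx": 0, "wy": 0, "wz": 0},
    {"dx": 0, "dy": 0, "dz": -0.7, "wx": 0, "wy": 0, "wz": 0}
  ]
}}

```text
time_s: 29.3
eef_pos: [0.6334, 0.2302, 0.0994]
eef_rot: [0.0, 0.985, -0.173, -0.002]
wrist_force: [-0.6, 0.0, -0.9]
opening: 0.002
grasp_force: 0.0
```

```bash
python3 - <<'E'
from fit import *
s=cam('side'); o=ctrl.get_obs(); p=o['eef_pos']; print(p,o['eef_rot'],o['wrist_force'])
tip=p+[0,0,.037]; print('tip px',proj(s,tip),'near back',proj(s,tip+np.array([.342,.94,0])*.0145),'far back',proj(s,tip-np.array([.342,.94,0])*.0145))
f=s['frame'].astype(int)
for r in range(228,285):
    print(r,''.join('R' if q[0]>q[1]+60 and q[1]<q[0]*.45 else '%x'%min(15,q.sum()//48) for q in f[r,205:265]))
E
```

```text
[0.63461953 0.23028228 0.10146912] [-1.67750693e-04  9.84878632e-01 -1.73242291e-01 -1.07779496e-03] [-0.3901872  -0.19839382  0.27301945]
tip px (np.float64(221.70223086491882), np.float64(262.80281740831265)) near back (np.float64(219.06017738290328), np.float64(267.07474906214225)) far back (np.float64(224.30666553381437), np.float64(258.59171154761736))
228 111211111111112233211000011126667778899999aabbbccbccccca7566
229 21111111211123432100100000116799abbbbbcca89bccccccccdcda8566
230 2232222223344431111111000010abcccccdccca8667cccccccddccb8566
231 1123333333332210011010001112bccccccdccc86555accccccddcdb8666
232 0111222221100011010000001003bccbccdcccc74543bcccccdddddb8766
233 1001001010100010001110001107cc97cccccccb5336bcccccdddddb8756
234 0000000010110100101000011008cb69ccccccccbaabccccccdddddc9756
235 001000010100000000110001110acaaccccb9cccccccccccdcdddddd9756
236 000101010100101100110100112bccccccb79cccccccccccdddddddd9756
237 001000111001000000000000004bccccdc89ccccccdcccccccdddddd9756
238 010011100011100010110000117ccccccdbcccccbcccccdcccdddddda755
239 001101000000000000010
[... 2264 characters left out ...]
77777777777acddddcb9954abb854555566666655656655655
275 334467777777777777777cddddddbbb83abb655555555555555554555555
276 3334777677777777777779cddddcbbba77ab965555555555555555555555
277 3334677777777777777777cddcaabbbba7abb75555555555554555555555
278 3334765577777777777777cccb77abbbbaabb65555555554555555555555
279 333464336777777777777acbbba5abbbbbbbb65554555555555444444334
280 334453224677777777777ccbbbb7abbbbbbbb65554444444443333333333
281 333463235777777777777bbbbbbaabaa9aa9954443333333333333333333
282 3335665677777777777769a9999988887777643333333333333333333322
283 333477777766666665556777777766666666643333333333332222332223
284 333456555555444444456666666665555555433333333333222223223222
```

The fingertips at about (221,265) match the corrected prediction. I'll lower beside the knob and push it most of the way.

Emit:
{"op": "servo_tool", "data": {
  "steps": [
    {"dx": 0, "dy": 0, "dz": -0.2, "wx": 0, "wy": 0, "wz": 0},
    {"dx": 0, "dy": 0, "dz": -0.4, "wx": 0, "wy": 0, "wz": 0},
    {"dx": 0, "dy": 0, "dz": -0.51, "wx": 0, "wy": 0, "wz": 0},
    {"dx": 0, "dy": 0, "dz": -0.51, "wx": 0, "wy": 0, "wz": 0},
    {"dx": 0, "dy": 0, "dz": -0.51, "wx": 0, "wy": 0, "wz": 0}
  ]
}}

```text
time_s: 29.77
eef_pos: [0.6358, 0.2302, 0.0526]
eef_rot: [-0.001, 0.985, -0.173, 0.0]
wrist_force: [0.4, -0.5, 0.2]
opening: 0.002
grasp_force: 0.0
```

Emit:
{"op": "servo_tool", "data": {
  "steps": [
    {"dx": -0.05, "dy": -0.135, "dz": 0, "wx": 0, "wy": 0, "wz": 0},
    {"dx": -0.13, "dy": -0.26, "dz": 0, "wx": 0, "wy": 0, "wz": 0},
    {"dx": -0.2, "dy": -0.375, "dz": 0, "wx": 0, "wy": 0, "wz": 0},
    {"dx": -0.23, "dy": -0.48, "dz": 0, "wx": 0, "wy": 0, "wz": 0},
    {"dx": -0.24, "dy": -0.55, "dz": 0, "wx": 0, "wy": 0, "wz": 0}
  ]
}}

```text
time_s: 30.18
eef_pos: [0.6122, 0.1748, 0.0538]
eef_rot: [-0.001, 0.985, -0.173, 0.001]
wrist_force: [-0.1, 2.3, -0.2]
opening: 0.0
grasp_force: 1.1
```

```bash
cat > knob.py <<'E'
from fit import *
s=cam('side'); t=cam('top'); o=ctrl.get_obs(); print(o['eef_pos'],o['wrist_force'])
piv=np.array([.6605,.1485]); og=np.array([.559,.1375])
for n,c,z in(('s',s,.094),('t',t,.1)):
    h=cv2.cvtColor(c['frame'],cv2.COLOR_RGB2HSV).astype(int); m=((h[...,0]<5)|(h[...,0]>175))&(h[...,1]>150)&(h[...,2]>60)
    w=np.zeros(m.shape,bool)
    if n=='s': w[225:290,205:270]=1
    else: w[155:210,210:270]=1
    v,u=np.nonzero(m&w)
    if len(u)<6: print(n,'hidden',len(u)); continue
    k=ray(c,u.mean(),v.mean(),z)[:2]; d=k-piv; L=np.hypot(*d); r=og-piv
    print(n,len(u),u.mean().round(1),v.mean().round(1),k.round(4),'r',L.round(4),'ang',np.degrees(np.arctan2(d[1],d[0]))%360,'want',np.degrees(np.arctan2(r[1],r[0]))%360,'miss mm',1000*(d[0]*r[1]-d[1]*r[0])/L)
E
python3 knob.py
```

```text
[0.61276451 0.17386687 0.05346204] [0.05018952 0.10811486 0.46161705]
s 39 240.5 250.1 [0.5977 0.1553] r 0.0632 ang 173.8261229837634 want 186.18525491558233 miss mm 21.8521281481692
t hidden 0
```

The lever now reads about 174° (186° wanted). I'll push 9 mm more, then back off to measure cleanly.

Emit:
{"op": "servo_tool", "data": {
  "steps": [
    {"dx": 0, "dy": -0.03, "dz": 0, "wx": 0, "wy": 0, "wz": 0},
    {"dx": 0, "dy": -0.06, "dz": 0, "wx": 0, "wy": 0, "wz": 0},
    {"dx": 0, "dy": -0.09, "dz": 0, "wx": 0, "wy": 0, "wz": 0},
    {"dx": 0, "dy": -0.09, "dz": 0, "wx": 0, "wy": 0, "wz": 0},
    {"dx": 0, "dy": -0.09, "dz": 0, "wx": 0, "wy": 0, "wz": 0}
  ]
}}

```text
time_s: 30.7
eef_pos: [0.6118, 0.1659, 0.0521]
eef_rot: [-0.001, 0.985, -0.173, 0.001]
wrist_force: [0.9, 0.9, 0.1]
opening: -0.004
grasp_force: 0.3
```

Emit:
{"op": "servo_tool", "data": {
  "steps": [
    {"dx": 0.1, "dy": 0.2, "dz": 0, "wx": 0, "wy": 0, "wz": 0},
    {"dx": 0.2, "dy": 0.5, "dz": 0, "wx": 0, "wy": 0, "wz": 0},
    {"dx": 0.3, "dy": 0.8, "dz": 0, "wx": 0, "wy": 0, "wz": 0},
    {"dx": 0.4, "dy": 0.9, "dz": 0.1, "wx": 0, "wy": 0, "wz": 0},
    {"dx": 0.4, "dy": 0.9, "dz": 0.1, "wx": 0, "wy": 0, "wz": 0}
  ]
}}

```text
time_s: 31.12
eef_pos: [0.6534, 0.2589, 0.0634]
eef_rot: [-0.001, 0.985, -0.172, 0.002]
wrist_force: [0.8, 0.2, 0.6]
opening: -0.002
grasp_force: 0.0
```

```bash
python3 knob.py; python3 - <<'E'
from fit import *
s=cam('side'); f=s['frame'].astype(int)
for r in range(240,272): print(r,''.join('R' if q[0]>q[1]+60 and q[1]<q[0]*.45 else 'O' if q[0]>q[2]+90 and q[0]>150 else '%x'%min(15,q.sum()//48) for q in f[r,208:268]))
E
```

```text
[0.65150622 0.25604807 0.06181212] [ 0.16938763 -0.00907462 -0.20808971]
s 69 239.6 246.9 [0.6016 0.1443] r 0.059 ang 184.11400705041083 want 186.18525491558233 miss mm 3.6899155184968886
t 23 238.1 181.8 [0.6001 0.1434] r 0.0606 ang 184.82789655976373 want 186.18525491558233 miss mm 2.418426212324007
240 222222223223211bcccccccdccccccdcdcc79acccddccccddddddb865566
241 222232222122110acccccccccccccbaaaacbcccccccdccccdddddb865566
242 22322222222111068accccccccccbRRRRRacddccacccccccdddddb865566
243 2222221122100002358cccccccccORRRRRRccca86bddccccdddddc875566
244 2222121111100000222bccccdccbRRRRRRR9cc79acccccccdddddc875566
245 2221111121101000211bccccccc9RRRRRRR6bcbccccccccccddddd975556
246 2211112211100111112bccccccc9RRRRRRR5bcccccccccccddcddd974556
247 1111233100110100014bcccccccb5RRRRRRRbcccca99ccccdddddc975556
248 2234332101010001117ccccccccc6RRRRRRRbccc96aaccccccccdda75556
249 433311000100000000accccccccc6RRRRRRRbcccbaccccccccddcca75556
250 321100001000000002bcccbbbbba6RRRRRRRbccddccccccbcccddca76556
251 000000000101110003bcccbbbbb863RRRRR4bcdddcccccOOObcdcca76556
252 1100110000110
[... 582 characters left out ...]
000006bcdddddaaaaaaaa97677777777666777667777754345
262 0111101000000018aaaa99a8777777777777777545567777777777654345
263 000000000000001777777777777777777677767545467677677776764345
264 001010000000235677777777777777777777777766567777777777664335
265 000110000000567777777777777777777777777777777777776777764335
266 000000000000577777777777777777777777766777777777767776774335
267 0011000110004677777777777ab877777777744567777777777777664333
268 0000000000004677777abbbbbcb877777777764467777777777777765332
269 0000000101005abbbbbcdddddd8777777777776677777777777777775432
270 00001100010169aacddddddddd9777777777777777777777777777776432
271 00000000032367779cddddddddc877777556777777777777777777776432
```

Both cameras independently put the lever line 2.5 mm from the magnet centre, against a limit of 8 mm, so I'll leave it. I'll rise clear and check everything is at rest before handing in.

Emit:
{"op": "servo_tool", "data": {
  "steps": [
    {"dx": 0, "dy": 0.1, "dz": 0.3, "wx": 0, "wy": 0, "wz": 0},
    {"dx": 0, "dy": 0.2, "dz": 0.6, "wx": 0, "wy": 0, "wz": 0},
    {"dx": 0, "dy": 0.3, "dz": 0.9, "wx": 0, "wy": 0, "wz": 0},
    {"dx": 0, "dy": 0.3, "dz": 1.0, "wx": 0, "wy": 0, "wz": 0},
    {"dx": 0, "dy": 0.3, "dz": 1.0, "wx": 0, "wy": 0, "wz": 0}
  ]
}}

```text
time_s: 31.68
eef_pos: [0.6534, 0.2858, 0.166]
eef_rot: [-0.002, 0.985, -0.174, 0.003]
wrist_force: [0.3, -0.3, -0.2]
opening: 0.003
grasp_force: 0.0
```

Emit:
{"op": "servo_tool", "data": {
  "steps": [
    {"dx": 0, "dy": 0, "dz": 0, "wx": 0, "wy": 0, "wz": 0},
    {"dx": 0, "dy": 0, "dz": 0, "wx": 0, "wy": 0, "wz": 0},
    {"dx": 0, "dy": 0, "dz": 0, "wx": 0, "wy": 0, "wz": 0},
    {"dx": 0, "dy": 0, "dz": 0, "wx": 0, "wy": 0, "wz": 0},
    {"dx": 0, "dy": 0, "dz": 0, "wx": 0, "wy": 0, "wz": 0}
  ]
}}

```text
time_s: 32.1
eef_pos: [0.6509, 0.2855, 0.1604]
eef_rot: [-0.0, 0.985, -0.174, -0.001]
wrist_force: [-0.1, -0.2, -0.4]
opening: -0.002
grasp_force: 0.0
```

```bash
python3 knob.py; python3 - <<'E'
from h import *
s=cam('side')['frame'].astype(int); b=cv2.imread('pics/s6.png')[:,:,::-1].astype(int)
print('nest change',abs(s-b)[130:190,215:268].mean())
print(workorder.hand_in())
E
```

```text
[0.65127599 0.28589883 0.16125471] [-0.20431965  0.37460204 -0.00541951]
s 69 239.6 246.9 [0.6016 0.1443] r 0.059 ang 184.11400705041083 want 186.18525491558233 miss mm 3.6899155184968886
t 23 238.1 181.8 [0.6001 0.1434] r 0.0606 ang 184.82789655976373 want 186.18525491558233 miss mm 2.418426212324007
nest change 52.25765199161425
the job is handed in; nothing more can be done
None
```

I handed the job in at about 32 s: both bowls were nested, and the lever line passed about 2.5–3.5 mm from the orange magnet by my camera fits (limit 8 mm). No verdict came back. My last check of the nest showed a large image change that I didn't look into, possibly the arm or its shadow, so the nest is unconfirmed since my 27 s check, when it was seated.

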